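Load a tube rack into a bench incubator with a locking lid stay

TASK

Put the yellow rack of purple-capped tubes to warm in the empty nest of the bench incubator, upright and lying in the nest as its neighbour lies in its own. Before you load it, raise the lid past its stay's lock point and let it back so that it stands locked on the stay by itself; after loading, lift the lid a little off the lock, fold the stay at its knee, and lower the lid gently until it is fully shut, without letting it drop. Leave the other racks and everything else on the bench where they are.

Things in the scene. Friction and masses are not known exactly. Their poses are not given: they have to be found in the camera images.
- incubator: White bench-top incubator, does not move. Origin on the bench under the chamber's middle; x from its front (blue panel) to the rear hinge, y left, z up. Chamber part 202 (x) by 300 (y) mm, inside x -88 to +82, y -137 to +137 mm, floor 22 and wall tops 110 mm above the bench; behind it a housing 62 mm deep, 98 mm high. The lid stay is on the right-hand (-y) inner wall.
- lid_hinge (a point): Middle of the lid's hinge axis, at incubator x = +90, y = 0, z = 112 mm; the axis runs along the incubator's y.
- lid (a joint): Lid angle, rad: 0 shut, grows as the front rises; at 1.40 the stay is straight and stops it, and the knee springs straight by itself. Let back from there, the stay's lock slides home and the lid rests locked at 1.29. Stiff hinge (0.4 N m), lid 0.8 kg: let go above about 1 rad it stays, well below that it falls. Raising takes about 6 N at the bar; from 1.40 it must be pushed back down on to the lock.
- lid_bar (a point): Middle of the lid's handle: round dark steel bar, 11 mm thick, 140 mm long, parallel to the hinge, on two end arms; its middle 120 mm is clear all round, with 30 mm free between bar and lid edge (and front wall when shut). Shut, it lies 226 mm in front of the hinge axis and 7 mm above it; it turns with the lid about that axis.
- knee_tab (a point): Middle of the top of the red thumb tab (24 by 22 mm, 4 mm thick) at the stay's knee, on its lower bar, 67 mm from that bar's pivot (incubator x -60, z 100 mm), 30 mm in from the right-hand chamber wall. Stay straight: the tab faces up and to the front, 38 degrees from vertical, about 149 mm above the bench. As the knee folds it moves to the rear and down about the pivot.
- stay_knee (a joint): Knee of the folding stay, rad: 0 folded (lid shut), 2.31 straight on its stop, where a light spring keeps it. With the lock drawn out, 1 to 3 N square on the tab folds it: pushed in by 30 mm it is at about 1.7 and stays folded, and the lid can be lowered. With the lock home it cannot fold.
- stay_lock (a joint): Slide of the upper bar in the knee, in m: 0 drawn out (knee free to fold; the lid must be at 1.38 rad or more with the stay straight), 0.009 home (knee locked straight, lid at 1.29).
- free_nest (a point): Middle of the empty nest on the chamber floor, at incubator x = -20, y = -20, z = 22 mm: two blue rails along x, 9 mm high, flared from 52 mm apart at the floor to 57 mm at the top, and a like flared stop across their rear end; 136 mm long at the floor between the chamber's front wall and this stop. The taken nest lies 98 mm to its left (+y).
- rack_mid (a point): The yellow rack to load: block 120 (x) by 44 (y) by 50 mm high with ten purple-capped tubes fixed in it, 82 mm high in all and 104 by 37 mm over the caps; 0.19 kg. The point is in its middle, 41 mm above its underside; x axis along its length, z up. Either end may point to the rear.
- red_rack_mid (a point): Middle of a blue rack with red caps, same size: leave it alone. Its place on the bench may be swapped with the yellow rack's.
- warm_rack_mid (a point): Middle of a white rack with purple caps, same size, warming in the taken nest: leave it alone.
- reagent: Amber bottle, 62 mm across and 150 mm high, origin under its middle: leave it alone.
- beaker: Glass beaker, 72 mm across and 90 mm high, origin under its middle: leave it alone.
- jar: Clear jar, 54 mm across and 65 mm high, origin under its middle: leave it alone.
- pipette: Pipette lying on the bench, 24 mm thick, from 84 mm behind to 185 mm ahead of its origin along x: leave it alone.
- timer: White bench timer lying flat, 62 by 62 by 18 mm, origin under its middle: leave it alone.

How it is judged:
By the outcome, as a careful person would: the job done as asked, in the order asked, and still so for the second after the job is handed in, with the robot touching nothing.
It also fails if it takes over 72 s, if anything falls off the work surface, if the arm or the gripper's body presses on something with over 40 N, if the wrist force passes 120 N, or if a joint passes its speed limit or range.

ROBOT

A 6-joint arm with a two-finger parallel gripper is mounted at the origin on the work surface. World frame = base frame: x ahead of the robot, y to its left, z up, the work surface at z = 0. Lengths are in mm, angles in rad, forces in N, time in s.
With the tool pointing down it reaches from about 275 to 750 mm from the base axis. Payload 10.2 kg.
Tool frame: the origin (TCP) lies at the very end of the fingers, on their centre line; the grasp point (between the pads) lies 19 mm behind it (ctrl.tcp_to_grasp is the distance from the TCP to the grasp point, in mm); z points along the fingers, x is the direction in which the jaws open and shut, and the axes are right-handed (so a half turn about z gives the same grasp; the last joint's range is limited). The gripper opens to 85 mm and grips with 20 to 120 N. Pads are 22 mm wide; open, the fingers measure 114 mm over their backs; the gripper's body (76 mm by 85 mm) begins 54 mm behind the grasp point. The pads swing forward as they close: fully open they stand 13 mm farther back than shut.
Start: joints at [1.027, 0.313, 1.498, -0, 1.331, -0.223], TCP at [165.559, 498.218, 207.294] pointing down, gripper open.
Joint ranges: [-2.94, 2.94], [-0.97, 2.17], [0.19, 2.56], [-1.23, 4.37], [0.02, 3.11], [-2.88, 2.88]. Speed limits (rad/s): [2.39, 2.39, 3.01, 3.14, 3.14, 3.14].

INTERFACE

Orientations are given as a unit quaternion [w, x, y, z].
In Python, from rig import monitor, vision, order, ctrl gives the robot as it stands. The module is installed in compiled form; this text tells all that it offers.
- The arm moves only by the shell command python3 -m pendant 'ROWS' [FORCE]. ROWS is JSON, a list that holds one entry, the list of rows, each a list of 5 numbers: the closure, from -1 (fully open) to 1 (shut), then the shift along the world's x, y, z in m, then the turn about the world's z in degrees. In form: [[[fingers, dx, dy, dz, spin], ...]]. A call has 1 to 20 rows; each row is the pose to reach, as a shift and turn from the pose commanded when the call began; what a row does not reach only later rows make up. A row lasts 1/10 s, in which the tool goes at most 50 mm and 8.59 degrees, less where a joint would pass 70% of its speed; a pose out of reach is approached as far as the arm can. A call with a gripper value outside its range is refused whole. The fingers move at their own pace and stop on an object; FORCE is the grip in N (left out, the last holds). Time passes only in rows, so rows that repeat a pose let the fingers close. It gives the time, the measured TCP pose, the force and the opening at its end, in the units of the state.
- monitor.sense(): the state, without advancing time (a new reading comes with each control period).
- vision.capture(name): name is "side" or "top"; returns (picture, depth): 480x640x3 uint8, red, green, blue; 480x640 float32, mm along the optical axis (not along the pixel's ray), 0 where there is no reading.
- vision.camera_info(name): a dict with "fov_y" (degrees; the focal length in pixels is half the picture's height over the tangent of half this angle, whatever the lens; pixels are square), "cx", "cy" (the principal point, pixels), "R" (3x3) and "t" (3): a world point X has camera coordinates R X + t. Camera axes: x right, y down, z forward; pixel columns grow to the right and rows downward; lengths in mm; the calibration is good to about 2 mm. A picture is of the moment at which its call begins. camera_info takes no time and is no camera call.
- order.finish_job(): hands the job in, once; it reports no verdict.
The state is a dict: "time_s": time; "joints": joint angles; "dq": joint speeds; "tau": joint torques, N m; "eef_pos": TCP position; "ee_rot": TCP orientation; "force": force on the tool from outside, world axes, zero at the start; "wrist_torque": the same for the moment, N m; "grip_width": opening from 0.0 (shut) to 1.0 (fully open).
Only numpy, scipy, OpenCV 4.12 (cv2) and the standard library are available. Lean on these libraries where they do the work, as an engineer would, in place of code of your own. Each camera call takes 0.05 s, during which the arm holds its last target.

## Working session

There is one attempt and no reset: what is moved stays moved. The work goes in short steps, Python scripts to look and compute and a shell command to move; the robot and the scene stay as the last step left them, time stands still between calls to the robot, and variables do not carry over. Pictures are saved under pics/ and viewed, and the job is handed in when it is done.

```bash
mkdir -p pics; ls; python3 - <<'E'
from rig import monitor, vision, order, ctrl
import cv2, numpy as np
s=monitor.sense(); print(s); print(ctrl.tcp_to_grasp)
for n in ("side","top"):
    p,d=vision.capture(n); cv2.imwrite(f"pics/{n}0.png",p[:,:,::-1]); np.save(f"pics/{n}0d.npy",d); i=vision.camera_info(n); print(n,i)
E
```

```text
pics
{'time_s': 0.0, 'joints': array([ 1.02660200e+00,  3.13458810e-01,  1.49845477e+00, -7.57076290e-06,
        1.33100439e+00, -2.23400810e-01]), 'dq': array([ 4.01513786e-04,  1.50198752e-03, -2.55298432e-03,  8.72525536e-05,
        1.53888127e-03, -1.13455821e-03]), 'tau': array([-1.67985195e-04, -4.12262607e+01, -2.59742260e+01, -1.91755475e-04,
        4.12581110e-03,  9.03401258e-06]), 'eef_pos': array([165.39964712, 497.95307737, 206.7239355 ]), 'ee_rot': array([ 2.62412279e-04,  8.10961593e-01,  5.85099013e-01, -6.08498806e-04]), 'force': array([ 0.77060716, -0.3798008 ,  0.55611655]), 'wrist_torque': array([0.00107041, 0.07811005, 0.0152251 ]), 'grip_width': 1.0004409669248495}
18.700000000000003
side {'fov_y': 49.79896624476964, 'cx': 326.4336838582663, 'cy': 238.67258650980446, 'R': array([[ 7.89746418e-01, -6.13433335e-01,  3.71613403e-04],
       [-4.20849066e-01, -5.42250101e-01, -7.27221349e-01],
       [ 4.46303325e-01,  5.74164063e-01, -6.86402922e-01]]), 't': array([-376.59584458,  281.86885173,  923.44607025])}
top {'fov_y': 44.912746758829854, 'cx': 317.94557360379326, 'cy': 234.64787378506236, 'R': array([[ 0.02692679, -0.99960602,  0.00792106],
       [-0.98907789, -0.02779021, -0.14475024],
       [ 0.14491334, -0.00393688, -0.98943652]]), 't': array([  -1.84647231,  488.62241525, 1298.08612303])}
```

View pics/side0.png

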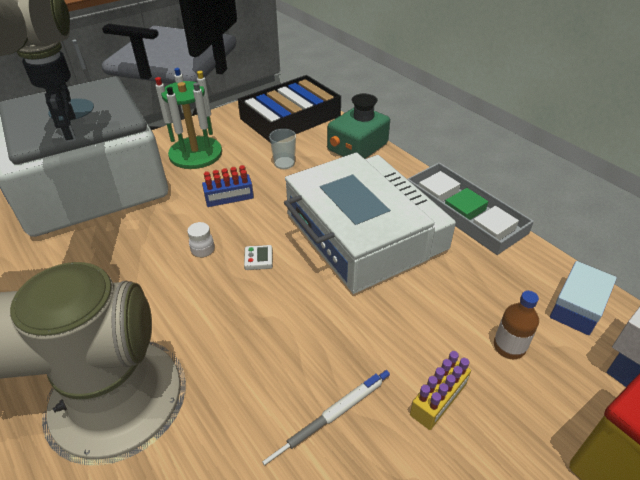

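View pics/top0.png

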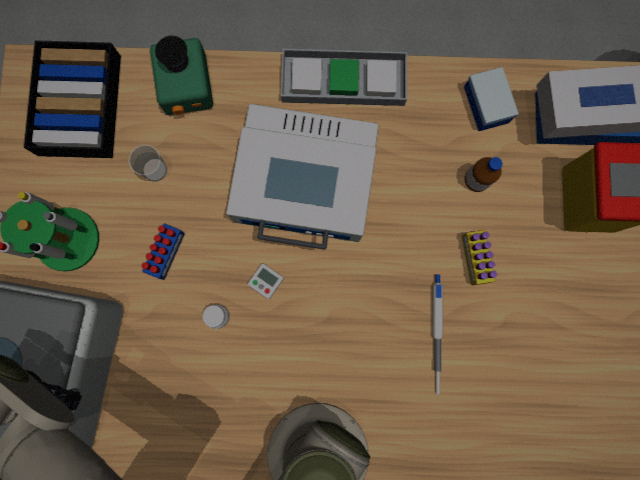

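```bash
cat > h.py <<'E'
import numpy as np, cv2
from rig import monitor, vision
def K(n):
    i=vision.camera_info(n); f=240/np.tan(np.radians(i['fov_y']/2)); return f,i['cx'],i['cy'],np.array(i['R']),np.array(i['t'])
def ray(n,u,v):
    f,cx,cy,R,t=K(n); d=R.T@np.array([(u-cx)/f,(v-cy)/f,1]); return -R.T@t,d
def onz(n,u,v,z):
    c,d=ray(n,u,v); return c+d*(z-c[2])/d[2]
def proj(n,X):
    f,cx,cy,R,t=K(n); p=R@np.array(X,float)+t; return np.array([f*p[0]/p[2]+cx,f*p[1]/p[2]+cy])
def depthpt(n,u,v,d):
    c,r=ray(n,u,v); return c+r*d  # r has unit z in cam
def cloud(n,d):
    f,cx,cy,R,t=K(n); v,u=np.mgrid[0:480,0:640]
    P=np.stack([(u-cx)/f*d,(v-cy)/f*d,d],-1)-t
    return P@R
def tri(u1,v1,u2,v2):
    c1,d1=ray('side',u1,v1);c2,d2=ray('top',u2,v2)
    A=np.stack([d1,-d2],1); s=np.linalg.lstsq(A,c2-c1,rcond=None)[0]
    a=c1+d1*s[0];b=c2+d2*s[1]; return (a+b)/2,np.linalg.norm(a-b)
def snap(n,name,crop=None,scale=1):
    p,d=vision.capture(n); np.save(f'pics/{name}_d.npy',d); cv2.imwrite(f'pics/{name}_full.png',p[:,:,::-1])
    q=p[:,:,::-1]
    if crop: x0,y0,x1,y1=crop; q=q[y0:y1,x0:x1]
    cv2.imwrite(f'pics/{name}.png',cv2.resize(q,None,fx=scale,fy=scale,interpolation=cv2.INTER_CUBIC)); return p,d
E
python3 - <<'E'
from h import *
im=cv2.imread('pics/top0.png'); cv2.imwrite('pics/top0c.png',cv2.resize(im[95:260,215:395],None,fx=4,fy=3.6 and 4,interpolation=cv2.INTER_CUBIC)[:600])
d=np.load('pics/top0d.npy'); P=cloud('top',d)
for (u,v) in [(250,180),(360,190),(300,150),(300,212),(293,241),(300,125),(480,257),(400,300),(260,280)]: print(u,v,P[v,u].round(1))
hsv=cv2.cvtColor(im,cv2.COLOR_BGR2HSV)
# caps & bodies
for nm,lo,hi in (('purple',(125,60,40),(160,255,255)),('yellow',(22,120,60),(34,255,255))):
    m=cv2.inRange(hsv,lo,hi); n,l,s,c=cv2.connectedComponentsWithStats(m)
    print(nm,[(s[i].tolist(),c[i].round(1).tolist()) for i in range(1,n) if s[i,4]>8])
E
```

```text
250 180 [591.  162.5 124.9]
360 190 [575.6 -76.5 125.5]
300 150 [661.   56.2 126.2]
300 212 [523.7  51.9 124.1]
293 241 [460.4  64.9 123.3]
300 125 [729.   59.1  93.5]
480 257 [ 442.2 -348.3   78.7]
400 300 [ 345.6 -183.1    0.7]
260 280 [381.9 141.7  19.9]
purple [([482, 232, 7, 7, 41], [485.0, 235.0]), ([473, 234, 8, 6, 37], [476.0, 236.4]), ([475, 243, 8, 7, 41], [478.0, 245.9]), ([484, 242, 7, 7, 38], [487.0, 244.7]), ([486, 251, 7, 7, 39], [489.0, 254.3]), ([477, 253, 7, 7, 39], [479.8, 255.9]), ([488, 261, 7, 7, 40], [490.8, 264.1]), ([478, 263, 8, 6, 39], [481.8, 265.5]), ([490, 271, 7, 7, 38], [492.8, 273.9]), ([480, 272, 8, 7, 39], [483.6, 275.1])]
yellow [([592, 164, 2, 14, 16], [592.9, 170.1]), ([593, 182, 2, 17, 17], [593.8, 190.0]), ([18, 192, 8, 8, 49], [21.5, 195.2]), ([594, 201, 2, 15, 18], [594.6, 207.5]), ([17, 220, 4, 9, 9], [18.2, 224.0]), ([466, 230, 29, 55, 523], [478.5, 258.2])]
```

View pics/top0c.png

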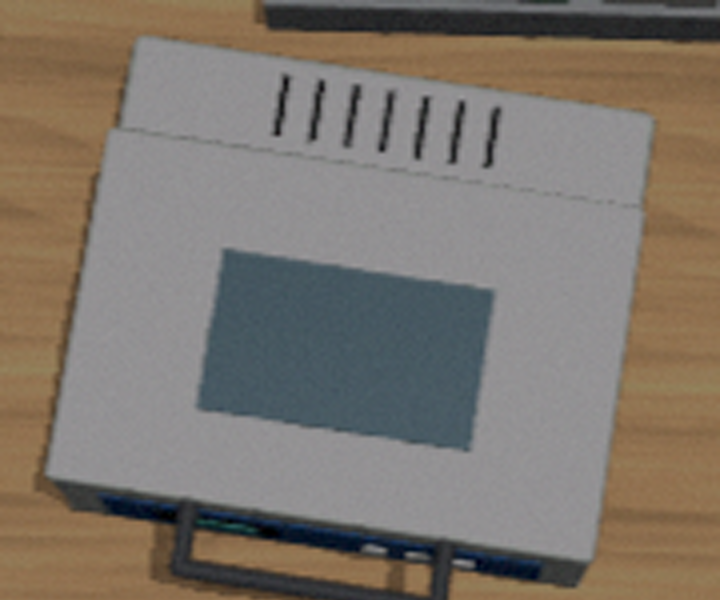

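```bash
python3 - <<'E'
from h import *
im=cv2.imread('pics/top0.png')
g=lambda x,y,z:onz('top',215+(x-1.5)/4,95+(y-1.5)/4,z)
RL=g(114,128,125);RR=g(641,208,125);FL=g(47,477,125);FR=g(591,562,125)
HL=g(138,38,98);HR=g(653,114,98)
for n,p in zip('RL RR FL FR HL HR'.split(),(RL,RR,FL,FR,HL,HR)): print(n,p.round(1))
for a,b in ((RL,RR),(FL,FR),(HL,HR),(FL,RL),(FR,RR)):
    d=b-a; print(np.linalg.norm(d[:2]).round(1), np.degrees(np.arctan2(d[1],d[0])).round(2))
# bar mask: dark pixels near handle
hsv=cv2.cvtColor(im,cv2.COLOR_BGR2HSV)
m=((hsv[...,2]<75)&(hsv[...,1]<90)).astype(np.uint8)*255
cv2.imwrite('pics/bar.png',cv2.resize(np.hstack([im[215:260,245:345],cv2.merge([m]*3)[215:260,245:345]]),None,fx=4,fy=4,interpolation=cv2.INTER_NEAREST))
ps=np.array([onz('top',u,v,0) for u,v in [(0,0)]])
caps=[[485.0,235.0],[476,236.4],[478,245.9],[487,244.7],[489,254.3],[479.8,255.9],[490.8,264.1],[481.8,265.5],[492.8,273.9],[483.6,275.1]]
C=np.array([onz('top',u,v,81) for u,v in caps]);print(C.round(1)); c=C.mean(0); print('rack',c)
w=np.linalg.svd(C[:,:2]-c[:2])[2][0]; print(w,np.degrees(np.arctan2(w[1],w[0])))
E
```

```text
RL [710.7 182.9 125. ]
RR [ 673.8 -107.5  125. ]
FL [515.  209.9 125. ]
FR [477.  -83.2 125. ]
HL [773.  175.4  98. ]
HR [ 737.  -116.3   98. ]
292.7 -97.25
295.6 -97.37
293.9 -97.04
197.6 -7.88
198.2 -7.04
[[ 491.5 -359.4   81. ]
 [ 487.8 -339.3   81. ]
 [ 466.6 -343.5   81. ]
 [ 469.8 -363.5   81. ]
 [ 448.5 -367.6   81. ]
 [ 444.4 -347.2   81. ]
 [ 426.9 -371.3   81. ]
 [ 423.2 -351.3   81. ]
 [ 405.4 -375.3   81. ]
 [ 402.1 -355.    81. ]]
rack [ 446.62719256 -357.35328562   81.        ]
[-0.9835052  -0.18087987] -169.57898577905095
```

View pics/bar.png

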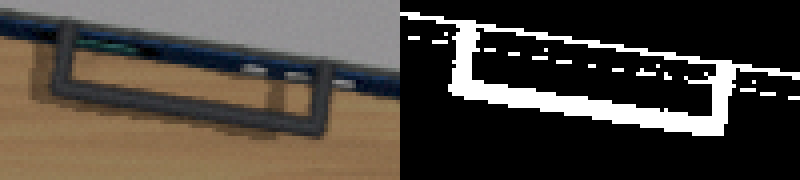

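```bash
cat >> h.py <<'E'
O=np.array([593.7,50.4]); YAW=np.radians(-7.25)
def inc(x,y,z):
    c,s=np.cos(YAW),np.sin(YAW); return np.array([O[0]+c*x-s*y,O[1]+s*x+c*y,z])
def toinc(P):
    c,s=np.cos(YAW),np.sin(YAW); d=np.array(P[:2])-O; return np.array([c*d[0]+s*d[1],-s*d[0]+c*d[1],P[2]])
def bar(th):
    a=th+np.arctan2(7,226); r=np.hypot(7,226); return inc(90-r*np.cos(a),0,112+r*np.sin(a))
E
python3 - <<'E'
from h import *
print('bar',bar(0), [bar(t).round(1).tolist() for t in (.35,.7,1.05,1.29,1.4)])
ims={n:cv2.imread(f'pics/{n}0.png') for n in('side','top')}
for n,im in ims.items():
    big=cv2.resize(im,None,fx=4,fy=4,interpolation=cv2.INTER_CUBIC)
    pts=[inc(-136,y,119) for y in(-64.5,0,64.5)]+[inc(x,y,98) for x,y in((163,147),(163,-147))]+[inc(-101,-150,0),inc(-101,150,0)]
    for X in pts:
        u,v=proj(n,X)*4+1.5; cv2.circle(big,(int(u),int(v)),4,(0,0,255),1)
    u,v=proj(n,inc(0,0,100)).astype(int)
    cv2.imwrite(f'pics/ov_{n}.png',big[max(0,4*v-300):4*v+300,4*u-360:4*u+360])
E
```

```text
bar [458.78732684  67.5630598  119.        ] [[474.8, 65.5, 196.1], [516.0, 60.3, 262.9], [577.5, 52.5, 311.5], [627.5, 46.1, 331.1], [651.7, 43.0, 335.9]]
```

View pics/ov_side.png

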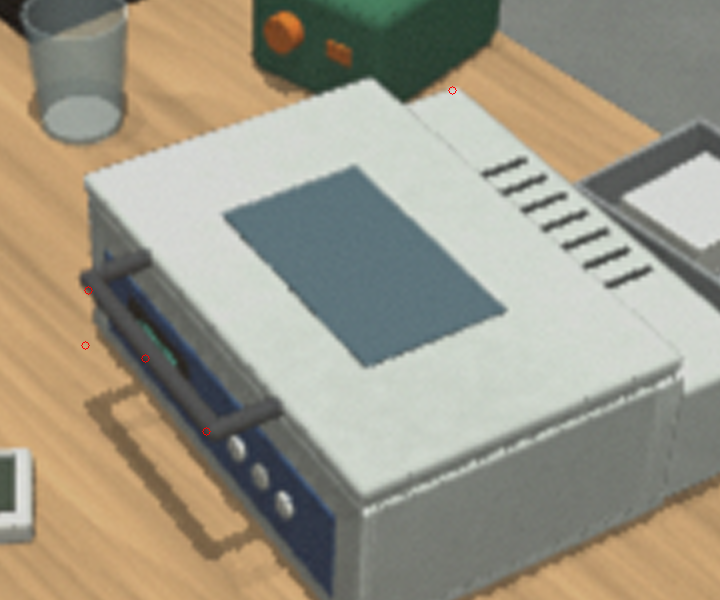

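View pics/ov_top.png

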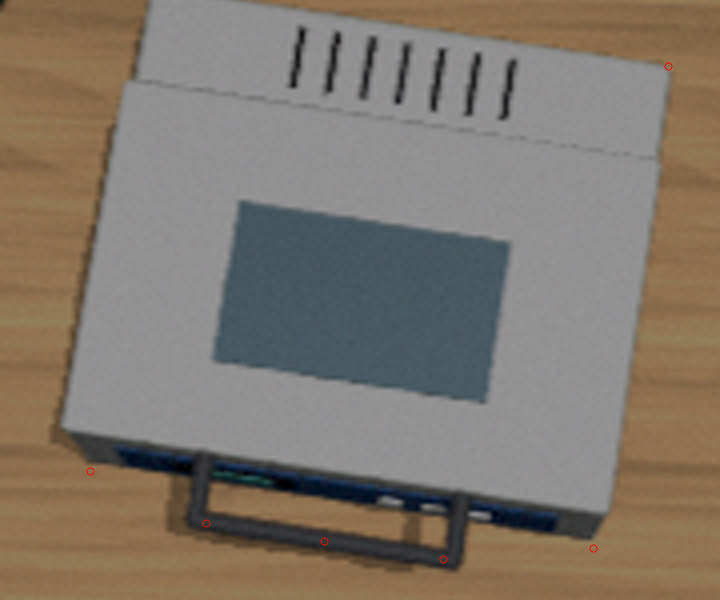

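```bash
python3 -m pendant '[[[0.3,0.02,-0.03,0,-6],[0.3,0.04,-0.06,0,-12],[0.3,0.063,-0.092,0,-18],[0.3,0.086,-0.125,0,-24],[0.3,0.108,-0.158,0,-30],[0.3,0.13,-0.19,0,-36],[0.3,0.153,-0.223,0,-42],[0.3,0.175,-0.256,0,-48],[0.3,0.198,-0.29,0,-54],[0.3,0.22,-0.322,0,-60],[0.3,0.242,-0.355,0,-66],[0.3,0.265,-0.388,0,-72],[0.3,0.28,-0.41,0,-76],[0.3,0.288,-0.424,0,-78.8],[0.3,0.293,-0.4305,0,-78.8],[0.3,0.293,-0.4305,0,-78.8]]]' 30
python3 - <<'E'
from h import *
s=monitor.sense(); print({k:np.round(s[k],3).tolist() for k in s if k!='tau'})
snap('side','s1'); snap('top','t1')
E
```

```text
time_s: 1.7
eef_pos: [458.7, 67.4, 207.0]
ee_rot: [-0.0, 0.998, -0.062, -0.0]
force: [-1.1, 0.8, -0.2]
grip_width: 0.351
{'time_s': 1.7, 'joints': [-0.108, 0.178, 1.672, 0.0, 1.292, 0.017], 'dq': [0.031, -0.017, 0.017, 0.005, 0.003, 0.013], 'eef_pos': [458.695, 67.417, 207.03], 'ee_rot': [-0.0, 0.998, -0.062, -0.0], 'force': [-1.057, 0.839, -0.235], 'wrist_torque': [-0.048, 0.002, 0.001], 'grip_width': 0.351}
```

View pics/s1.png

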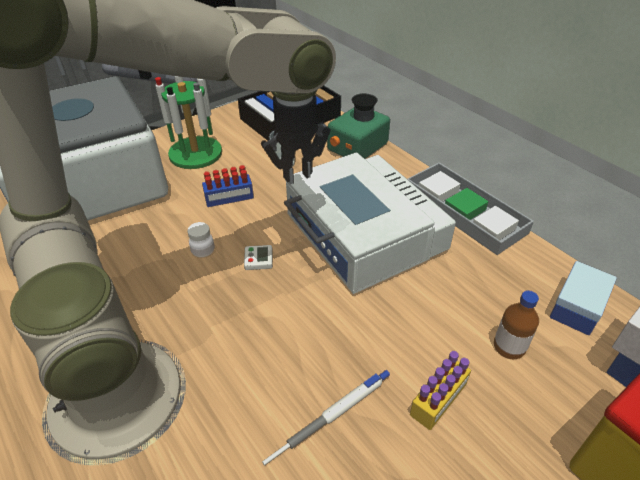

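View pics/t1.png

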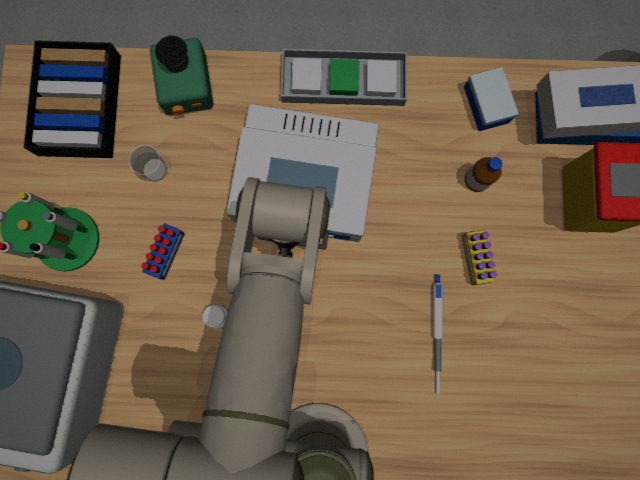

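```bash
python3 - <<'E'
from h import *
for n,f in(('top','t1'),('side','s1')):
    d=np.load(f'pics/{f}_d.npy'); P=cloud(n,d); P=P[d>0]
    r=P-np.array([458.7,67.4,207]); 
    c,s=np.cos(YAW),np.sin(YAW); q=np.stack([c*r[:,0]+s*r[:,1],-s*r[:,0]+c*r[:,1],r[:,2]],1)
    m=(abs(q[:,1])<130)&(abs(q[:,0])<150)&(q[:,2]>-15)
    q=q[m]
    for z in range(-15,440,25):
        k=(q[:,2]>=z)&(q[:,2]<z+25)
        if k.sum()>3: print(n,z,k.sum(),'fwd max',np.percentile(q[k,0],99).round(0),'min',np.percentile(q[k,0],1).round(0),'y',np.percentile(q[k,1],[1,99]).round(0))
E
```

```text
top 60 24 fwd max -28.0 min -45.0 y [-12.  11.]
top 85 19 fwd max -30.0 min -51.0 y [-14.  12.]
top 110 70 fwd max -37.0 min -54.0 y [-11.  11.]
top 135 38 fwd max -30.0 min -44.0 y [-25.  16.]
top 160 53 fwd max -30.0 min -40.0 y [-24.  24.]
top 185 17 fwd max -34.0 min -40.0 y [-19.  13.]
top 210 33 fwd max -37.0 min -43.0 y [-17.  16.]
top 235 43 fwd max 17.0 min -70.0 y [-52.  43.]
top 260 150 fwd max 41.0 min -101.0 y [-68.  44.]
top 285 1469 fwd max 39.0 min -72.0 y [-68.  69.]
top 310 3558 fwd max 28.0 min -133.0 y [-60.  59.]
top 335 3436 fwd max -41.0 min -146.0 y [-60.  57.]
top 360 1323 fwd max -109.0 min -150.0 y [-40.  34.]
side 10 46 fwd max 24.0 min -25.0 y [-12.  12.]
side 35 225 fwd max 28.0 min -29.0 y [-13.  10.]
side 60 371 fwd max 48.0 min -48.0 y [-14.  11.]
side 85 504 fwd max 58.0 min -59.0 y [-18.  14.]
side 110 800 fwd max 63.0 min -65.0 y [-21.  11.]
side 135 293 fwd max 37.0 min -42.0 y [-38.   9.]
side 160 544 fwd max 32.0 min -38.0 y [-38.  10.]
side 185 626 fwd max 31.0 min -38.0 y [-39.  16.]
side 210 297 fwd max 24.0 min -40.0 y [-40.   3.]
side 235 515 fwd max 37.0 min -70.0 y [-68. -56.]
side 260 1441 fwd max 44.0 min -140.0 y [-71. -26.]
side 285 1992 fwd max 41.0 min -147.0 y [-71. -37.]
side 310 2853 fwd max 26.0 min -147.0 y [-64.  52.]
side 335 1779 fwd max -32.0 min -149.0 y [-63.  55.]
side 360 494 fwd max -105.0 min -150.0 y [-46.  -0.]
```

```bash
python3 -m pendant '[[[0.3,0,0,-0.02,0],[0.3,0,0,-0.04,0],[0.3,0,0,-0.06,0],[0.3,0,0,-0.075,0],[0.3,0,0,-0.09,0],[0.3,0,0,-0.102,0],[0.3,0,0,-0.102,0],[0.9,0,0,-0.102,0],[0.9,0,0,-0.102,0],[0.9,0,0,-0.102,0],[0.9,0,0,-0.102,0]]]' 25
python3 - <<'E'
from h import *
snap('side','s2',(240,60,440,210),4); snap('top','t2')
E
```

```text
time_s: 2.9
eef_pos: [458.7, 67.8, 105.7]
ee_rot: [0.0, 0.998, -0.063, 0.0]
force: [0.2, 0.2, 0.1]
grip_width: 0.052
```

View pics/s2.png

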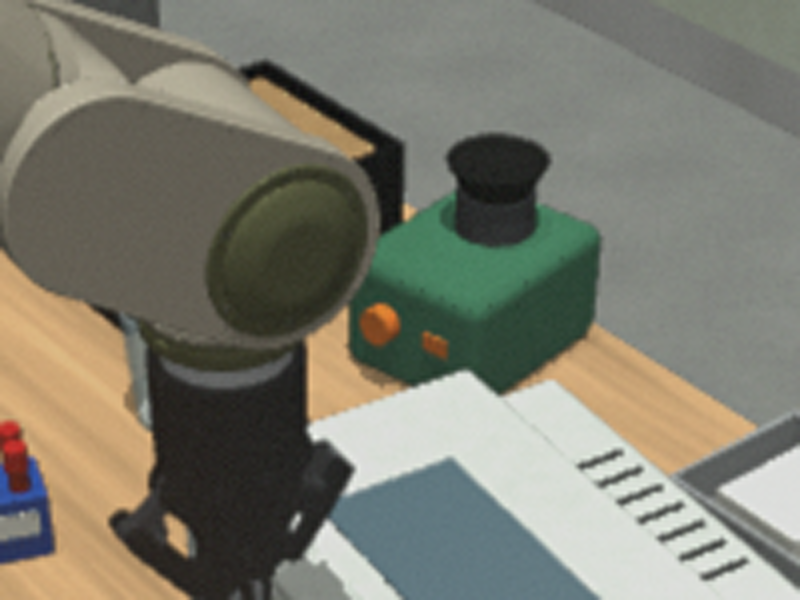

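```bash
python3 - <<'E'
from h import *
s=monitor.sense(); print(s['grip_width'],s['force'],s['eef_pos'])
a=cv2.imread('pics/s2_full.png')[150:270,250:410]; cv2.imwrite('pics/s2b.png',cv2.resize(a,None,fx=5,fy=5,interpolation=cv2.INTER_CUBIC))
a=cv2.imread('pics/t2_full.png')[200:270,240:340]; cv2.imwrite('pics/t2b.png',cv2.resize(a,None,fx=7,fy=7,interpolation=cv2.INTER_CUBIC))
E
```

```text
0.045161176253166686 [-0.65297355 -0.6547078  -0.15416813] [458.64266571  67.72773553 105.51277402]
```

View pics/s2b.png

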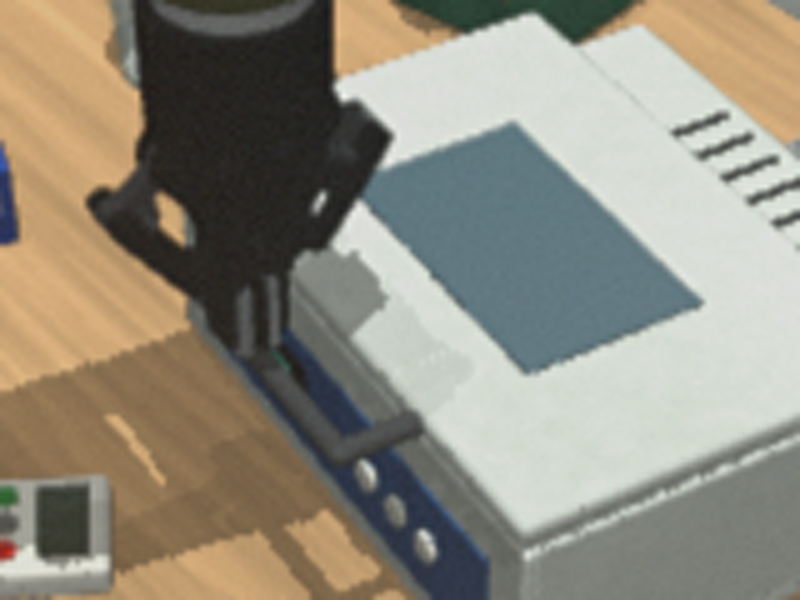

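View pics/t2b.png

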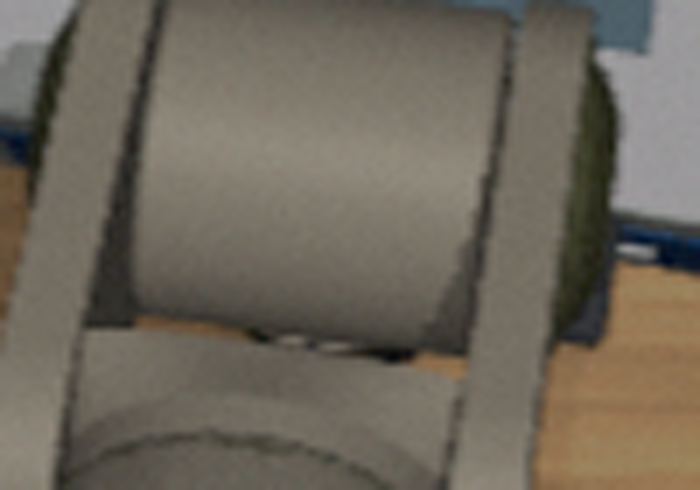

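```bash
python3 -m pendant '[[[1,0,0,0,0],[1,0,0,0,0],[1,0,0,0,0]]]' 25
python3 -m pendant '[[[1,0,0,0.002,0],[1,0,0,0.005,0],[1,0,0,0.005,0]]]' 25
```

```text
time_s: 3.3
eef_pos: [458.6, 67.7, 105.3]
ee_rot: [0.0, 0.998, -0.063, 0.0]
force: [0.5, -1.3, -0.5]
grip_width: 0.003
time_s: 3.6
eef_pos: [458.8, 67.7, 110.8]
ee_rot: [0.0, 0.998, -0.063, 0.0]
force: [-0.8, 0.2, 0.6]
grip_width: -0.0
```

```bash
python3 - <<'E'
from h import *
p,d=snap('side','s3')
a=p[150:270,250:410,::-1]; a=cv2.resize(a,None,fx=5,fy=5,interpolation=cv2.INTER_CUBIC)
t=monitor.sense()['eef_pos']; print(t)
for X,c in ((t,(0,0,255)),(t+[0,0,19],(0,255,0)),(bar(0),(255,0,0)),(inc(-136,-50,119),(255,255,0))):
    u,v=(proj('side',X)-[250,150])*5+2; cv2.circle(a,(int(u),int(v)),5,c,1); print(u,v)
cv2.imwrite('pics/s3b.png',a)
P=cloud('side',d)
for v in range(205,230,2): print(v,[P[v,u].round(0).tolist() for u in (294,298,302,306,310)])
E
```

```text
[458.7235762   67.71357589 110.55596982]
251.92405726455218 378.3113461743028
250.3412828093998 344.3679869204834
251.55809420251768 363.45297767256056
310.02636392832653 433.5026748238806
205 [[444.0, 63.0, 177.0], [449.0, 57.0, 178.0], [458.0, 56.0, 174.0], [470.0, 59.0, 166.0], [505.0, 95.0, 124.0]]
207 [[445.0, 66.0, 169.0], [452.0, 61.0, 169.0], [459.0, 58.0, 167.0], [470.0, 60.0, 160.0], [502.0, 90.0, 124.0]]
209 [[444.0, 65.0, 165.0], [452.0, 63.0, 162.0], [457.0, 55.0, 165.0], [471.0, 61.0, 154.0], [506.0, 96.0, 112.0]]
211 [[445.0, 67.0, 158.0], [452.0, 63.0, 157.0], [460.0, 59.0, 155.0], [470.0, 60.0, 149.0], [505.0, 95.0, 107.0]]
213 [[447.0, 71.0, 148.0], [451.0, 62.0, 152.0], [458.0, 57.0, 152.0], [470.0, 60.0, 144.0], [505.0, 95.0, 102.0]]
215 [[463.0, 95.0, 119.0], [451.0, 62.0, 147.0], [457.0, 56.0, 148.0], [506.0, 112.0, 84.0], [504.0, 93.0, 98.0]]
217 [[515.0, 175.0, 30.0], [452.0, 63.0, 140.0], [460.0, 61.0, 138.0], [504.0, 109.0, 81.0], [505.0, 95.0, 90.0]]
219 [[517.0, 179.0, 20.0], [457.0, 72.0, 126.0], [464.0, 67.0, 126.0], [505.0, 111.0, 74.0], [504.0, 95.0, 85.0]]
221 [[514.0, 175.0, 17.0], [511.0, 153.0, 35.0], [461.0, 63.0, 125.0], [504.0, 111.0, 68.0], [503.0, 93.0, 81.0]]
223 [[519.0, 183.0, 3.0], [511.0, 154.0, 28.0], [458.0, 59.0, 124.0], [465.0, 54.0, 123.0], [503.0, 93.0, 75.0]]
225 [[516.0, 178.0, 2.0], [514.0, 158.0, 18.0], [455.0, 55.0, 122.0], [459.0, 45.0, 127.0], [503.0, 94.0, 68.0]]
227 [[512.0, 173.0, 1.0], [518.0, 165.0, 3.0], [507.0, 132.0, 33.0], [456.0, 42.0, 125.0], [503.0, 93.0, 63.0]]
229 [[506.0, 164.0, 4.0], [513.0, 158.0, 5.0], [511.0, 138.0, 20.0], [455.0, 40.0, 122.0], [459.0, 32.0, 125.0]]
```

View pics/s3b.png

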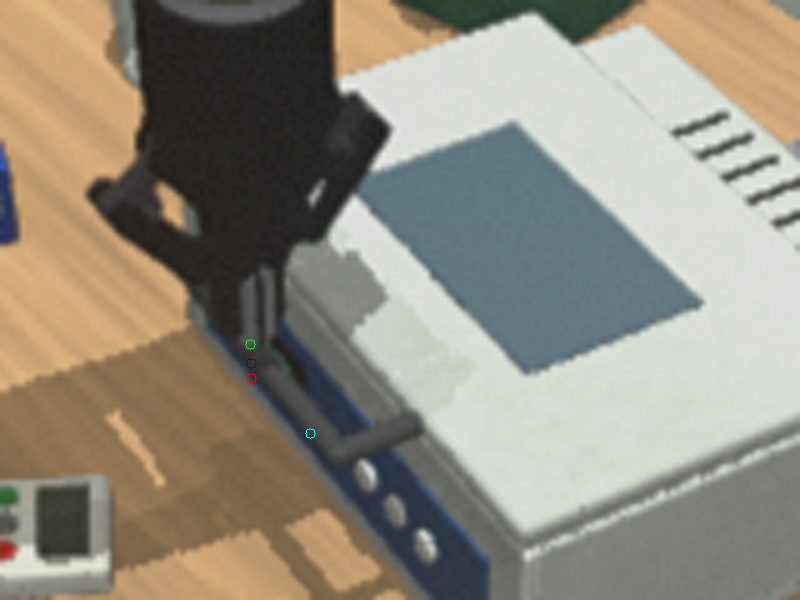

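```bash
python3 -m pendant '[[[1,0,0,0.03,0],[1,0,0,0.06,0],[1,0,0,0.06,0],[1,0,0,0.06,0]]]' 25
python3 - <<'E'
from h import *
p,d=snap('side','s4')
t=monitor.sense()['eef_pos']; print(t)
u0,v0=proj('side',t).astype(int); print(u0,v0)
x0,y0=u0-60,v0-70
a=cv2.resize(p[y0:y0+110,x0:x0+130,::-1],None,fx=5,fy=5,interpolation=cv2.INTER_CUBIC)
for X,c in ((t,(0,0,255)),(t+[0,0,19],(0,255,0))):
    u,v=(proj('side',X)-[x0,y0])*5+2; cv2.circle(a,(int(u),int(v)),5,c,1)
cv2.imwrite('pics/s4b.png',a)
P=cloud('side',d)
for v in range(v0-24,v0+8,2): print(v,[P[v,u].round(0).tolist() for u in range(u0-6,u0+9,3)])
E
```

```text
time_s: 4.05
eef_pos: [458.6, 67.7, 170.3]
ee_rot: [0.0, 0.998, -0.063, 0.0]
force: [-0.4, -0.6, -0.2]
grip_width: -0.003
[458.17548675  67.7391975  169.5876698 ]
298 203
179 [[444.0, 65.0, 240.0], [446.0, 58.0, 243.0], [451.0, 56.0, 242.0], [462.0, 62.0, 234.0], [463.0, 53.0, 238.0]]
181 [[441.0, 61.0, 239.0], [446.0, 59.0, 238.0], [451.0, 56.0, 237.0], [459.0, 57.0, 233.0], [466.0, 57.0, 230.0]]
183 [[448.0, 72.0, 224.0], [448.0, 62.0, 230.0], [452.0, 58.0, 231.0], [458.0, 56.0, 229.0], [468.0, 61.0, 222.0]]
185 [[444.0, 67.0, 224.0], [448.0, 63.0, 225.0], [450.0, 56.0, 228.0], [459.0, 59.0, 222.0], [467.0, 59.0, 218.0]]
187 [[445.0, 69.0, 218.0], [447.0, 62.0, 221.0], [451.0, 58.0, 222.0], [458.0, 57.0, 219.0], [467.0, 60.0, 213.0]]
189 [[447.0, 73.0, 209.0], [449.0, 64.0, 214.0], [452.0, 59.0, 215.0], [458.0, 57.0, 214.0], [468.0, 61.0, 207.0]]
191 [[446.0, 71.0, 206.0], [448.0, 64.0, 210.0], [450.0, 56.0, 213.0], [458.0, 58.0, 209.0], [468.0, 62.0, 201.0]]
193 [[517.0, 181.0, 98.0], [446.0, 62.0, 207.0], [452.0, 59.0, 206.0], [458.0, 57.0, 204.0], [518.0, 133.0, 128.0]]
195 [[51
[... 232 characters left out ...]
[[485.0, 133.0, 127.0], [492.0, 132.0, 124.0], [499.0, 130.0, 122.0], [506.0, 129.0, 119.0], [506.0, 117.0, 127.0]]
201 [[484.0, 132.0, 122.0], [490.0, 129.0, 121.0], [512.0, 151.0, 96.0], [511.0, 137.0, 106.0], [507.0, 119.0, 119.0]]
203 [[516.0, 182.0, 68.0], [4.0, -608.0, 839.0], [512.0, 150.0, 91.0], [510.0, 136.0, 101.0], [508.0, 121.0, 112.0]]
205 [[516.0, 182.0, 62.0], [513.0, 165.0, 75.0], [508.0, 146.0, 90.0], [509.0, 135.0, 96.0], [508.0, 121.0, 106.0]]
207 [[470.0, 111.0, 126.0], [513.0, 166.0, 68.0], [510.0, 149.0, 81.0], [511.0, 137.0, 88.0], [507.0, 120.0, 101.0]]
209 [[467.0, 108.0, 124.0], [513.0, 166.0, 62.0], [511.0, 150.0, 73.0], [509.0, 136.0, 84.0], [508.0, 121.0, 95.0]]
```

View pics/s4b.png

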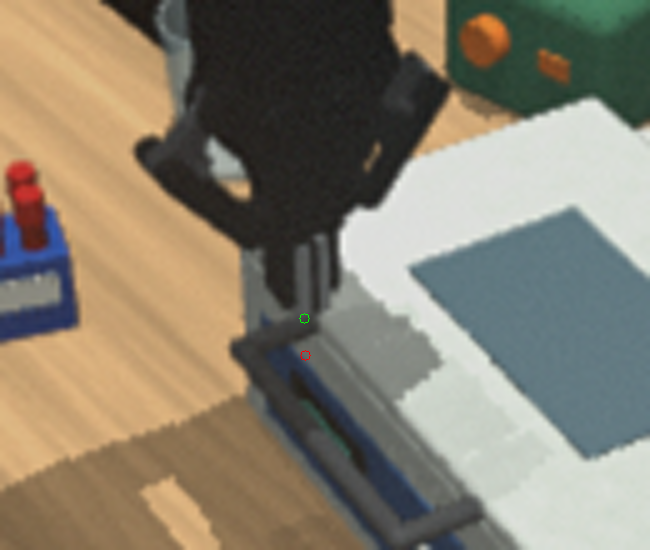

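```bash
cp pics/side0d.npy pics/s0_d.npy; cp pics/side0.png pics/s0_full.png; python3 - <<'E'
from h import *
for f,t in(('s0',[165.4,498,206.7]),('s1',[458.7,67.4,207.0]),('s4',[458.2,67.7,169.6])):
    d=np.load(f'pics/{f}_d.npy'); P=cloud('side',d); r=P-np.array(t)
    m=(d>0)&(np.hypot(r[...,0],r[...,1])<75)&(r[...,2]>-25)&(r[...,2]<130)
    z=np.sort(r[...,2][m]); print(f,m.sum(),z[:40:3].round(0))
    for a in range(-25,100,8):
        k=m&(r[...,2]>=a)&(r[...,2]<a+8)
        if k.sum(): print(a,k.sum(),P[k].min(0).round(0),P[k].max(0).round(0))
    im=cv2.imread(f'pics/{f}_full.png'); u,v=proj('side',t).astype(int); x0=max(0,u-60);y0=max(0,v-80)
    cv2.circle(im,(u,v),1,(0,0,255),-1)
    cv2.imwrite(f'pics/{f}z.png',cv2.resize(im[y0:v+30,x0:u+60],None,fx=5,fy=5,interpolation=cv2.INTER_CUBIC))
E
```

```text
s0 3310 [-25. -25. -25. -25. -25. -25. -24. -24. -24. -24. -24. -24. -24. -24.]
-25 275 [ 92. 460. 182.] [232. 489. 190.]
-17 359 [ 91. 461. 190.] [236. 499. 198.]
-9 336 [ 91. 463. 198.] [238. 505. 206.]
-1 214 [ 91. 473. 206.] [237. 500. 214.]
7 284 [ 91. 473. 214.] [236. 501. 222.]
15 925 [ 91. 474. 222.] [240. 571. 230.]
23 163 [ 96. 483. 230.] [238. 567. 232.]
31 2 [146. 454. 245.] [147. 455. 245.]
39 50 [140. 445. 246.] [191. 543. 254.]
47 62 [140. 437. 254.] [191. 541. 262.]
55 55 [140. 440. 262.] [190. 540. 269.]
63 54 [140. 439. 270.] [190. 539. 278.]
71 42 [141. 441. 278.] [191. 544. 286.]
79 21 [135. 427. 287.] [194. 542. 294.]
87 81 [130. 425. 294.] [200. 561. 302.]
95 67 [131. 426. 302.] [199. 563. 310.]
s1 1783 [25. 28. 28. 29. 30. 31. 31. 31. 32. 33. 33. 33. 34. 34.]
23 19 [435.  55. 232.] [480.  78. 238.]
31 65 [431.  53. 238.] [488.  78. 246.]
39 72 [429.  54. 246.] [486.  78. 254.]
47 74 [429.  52. 254.] [487.  77. 262.]
55 63 [430.  54. 262.] [486.  75. 270.]
63 63 [425.  51. 270.] [491.  76. 278.]
71 148 [410.  49. 278.] [507.  83. 286.]
79 172 [407.  49. 286.] [509.  85. 294.]
87 142 [403.  47. 294.] [510.  86. 302.]
95 180 [400.  46. 302.] [516.  87. 310.]
s4 1443 [26. 30. 31. 32. 32. 33. 34. 34. 36. 36. 37. 37. 37. 37.]
23 6 [450.  58. 196.] [465.  67. 200.]
31 39 [445.  55. 201.] [470.  75. 209.]
39 50 [443.  55. 209.] [469.  73. 216.]
47 52 [444.  56. 217.] [471.  78. 225.]
55 42 [444.  55. 225.] [469.  74. 232.]
63 49 [440.  53. 233.] [483.  65. 240.]
71 106 [425.  52. 241.] [491.  77. 249.]
79 158 [418.  51. 249.] [498.  82. 257.]
87 123 [410.  49. 257.] [503.  81. 265.]
95 140 [404.  48. 265.] [511.  72. 272.]
```

View pics/s0z.png

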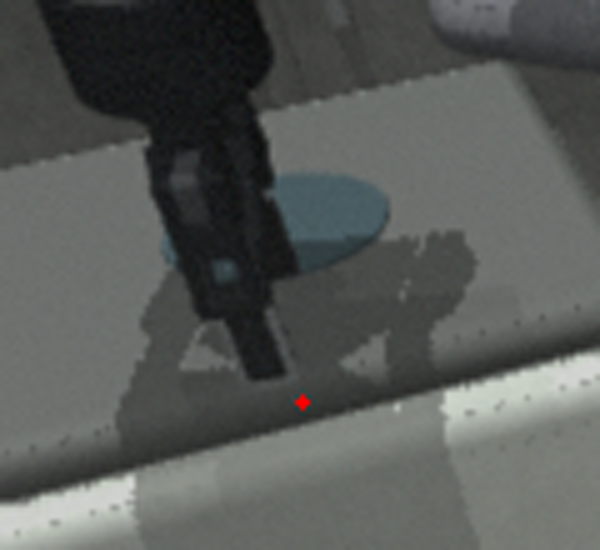

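View pics/s1z.png

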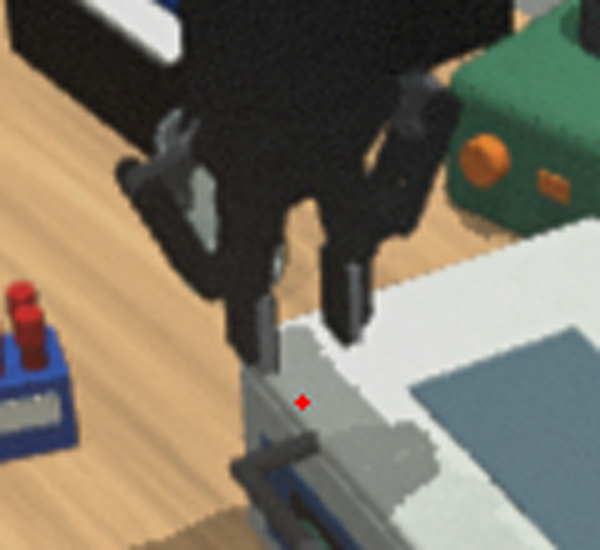

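```bash
python3 -m pendant '[[[0.3,0,0,0,0],[0.3,0,0,0,0],[0.3,0,0,-0.02,0],[0.3,0,0,-0.04,0],[0.3,0,0,-0.055,0],[0.3,0,0,-0.065,0],[0.3,0,0,-0.07,0],[0.3,0,0,-0.075,0],[0.3,0,0,-0.08,0],[0.3,0,0,-0.085,0],[0.3,0,0,-0.09,0],[0.3,0,0,-0.09,0]]]' 25
python3 -m pendant '[[[1,0,0,0,0],[1,0,0,0,0],[1,0,0,0,0],[1,0,0,0,0]]]' 25
python3 - <<'E'
from h import *
s=monitor.sense(); print(s['grip_width'],s['force'],s['eef_pos'])
p,d=snap('side','s5',(240,120,400,240),5)
E
```

```text
time_s: 5.3
eef_pos: [458.2, 67.7, 79.7]
ee_rot: [-0.0, 0.998, -0.063, -0.001]
force: [0.4, 0.2, -0.4]
grip_width: 0.349
time_s: 5.7
eef_pos: [463.1, 67.1, 81.8]
ee_rot: [0.0, 0.998, -0.063, 0.006]
force: [17.1, -0.3, -5.8]
grip_width: 0.116
0.11558129215257446 [17.14057072 -0.28543409 -5.75448971] [463.0808877   67.12922996  81.83869044]
```

View pics/s5.png

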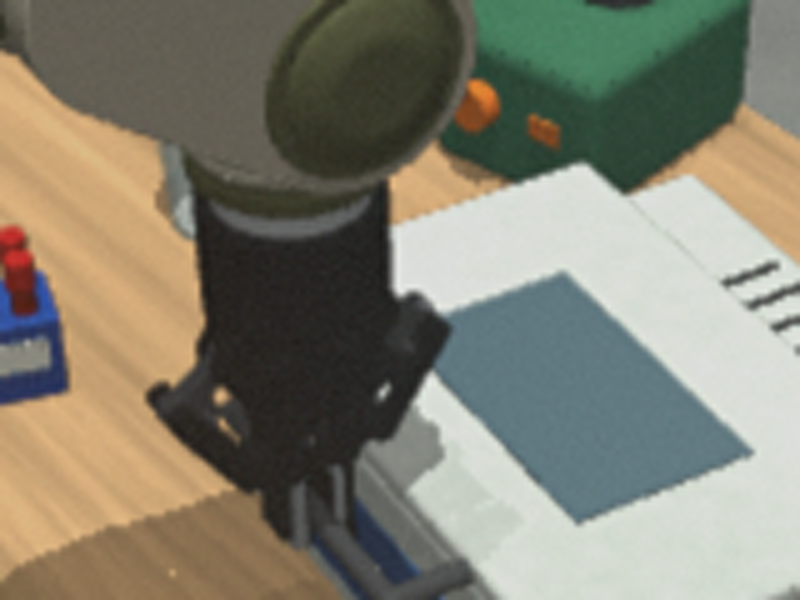

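```bash
python3 -m pendant '[[[1,0.003,0,0,0],[1,0.006,0,0,0],[1,0.006,0,0,0]]]' 25
python3 - <<'E'
from h import *
b=bar(0)
for t in np.arange(0.1,1.46,.1): print(round(t,2),((bar(t)-b)/1000).round(3).tolist())
E
```

```text
time_s: 6.05
eef_pos: [462.7, 67.2, 80.4]
ee_rot: [0.001, 0.998, -0.062, -0.003]
force: [-11.2, -6.5, 10.0]
grip_width: 0.114
0.1 [0.002, -0.0, 0.023]
0.2 [0.006, -0.001, 0.045]
0.3 [0.012, -0.002, 0.066]
0.4 [0.02, -0.003, 0.087]
0.5 [0.031, -0.004, 0.107]
0.6 [0.043, -0.005, 0.126]
0.7 [0.057, -0.007, 0.144]
0.8 [0.073, -0.009, 0.16]
0.9 [0.09, -0.011, 0.174]
1.0 [0.109, -0.014, 0.187]
1.1 [0.129, -0.016, 0.198]
1.2 [0.149, -0.019, 0.206]
1.3 [0.171, -0.022, 0.213]
1.4 [0.193, -0.025, 0.217]
```

```bash
python3 -m pendant '[[[1,-0.002,0,0.005,0],[1,-0.002,0,0.011,0],[1,-0.001,0,0.017,0],[1,0,0,0.023,0],[1,0.002,0,0.034,0],[1,0.004,-0.001,0.045,0],[1,0.004,-0.001,0.045,0]]]' 25
python3 - <<'E'
from h import *
s=monitor.sense(); print(s['grip_width'],s['force'],s['eef_pos'],s['wrist_torque'])
p,d=snap('side','s6',(200,60,460,255),3)
E
```

```text
time_s: 6.75
eef_pos: [468.6, 66.4, 126.0]
ee_rot: [0.0, 0.998, -0.063, 0.0]
force: [-1.7, -3.5, -1.8]
grip_width: 0.119
0.11882498580061034 [-1.70233123 -3.53730841 -1.82565445] [468.56035843  66.42397157 126.03987757] [-0.54374055  0.27261996 -0.03375946]
```

View pics/s6.png

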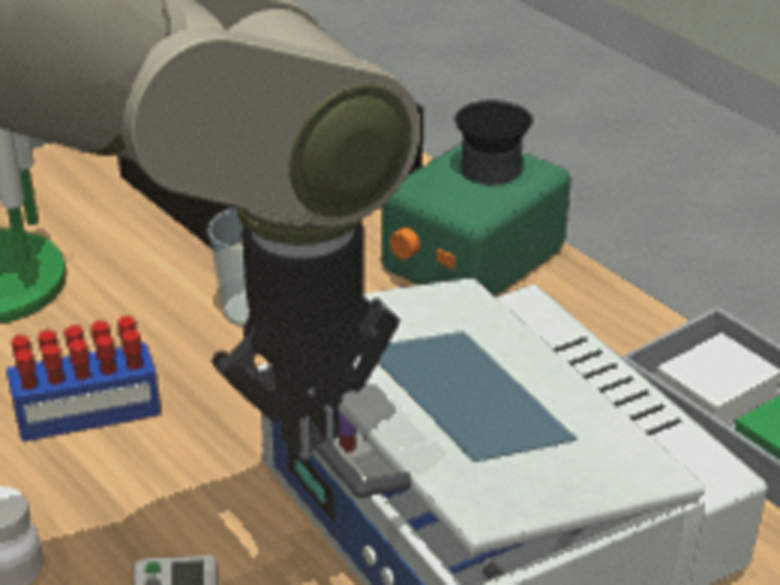

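```bash
python3 -m pendant '[[[1,0.003,0,0.011,0],[1,0.006,-0.001,0.021,0],[1,0.010,-0.001,0.032,0],[1,0.014,-0.002,0.042,0],[1,0.0195,-0.002,0.052,0],[1,0.025,-0.003,0.062,0],[1,0.031,-0.0035,0.0715,0],[1,0.037,-0.004,0.081,0],[1,0.044,-0.005,0.09,0],[1,0.051,-0.006,0.099,0],[1,0.059,-0.007,0.107,0],[1,0.067,-0.008,0.115,0],[1,0.0755,-0.009,0.122,0],[1,0.084,-0.01,0.129,0],[1,0.084,-0.01,0.129,0]]]' 25
python3 - <<'E'
from h import *
s=monitor.sense(); print(s['grip_width'],s['force'],s['eef_pos'],s['wrist_torque'],s['joints'].round(2))
p,d=snap('side','s7',(200,0,460,195),3)
E
```

```text
time_s: 8.3
eef_pos: [551.9, 55.8, 257.8]
ee_rot: [0.001, 0.998, -0.063, 0.0]
force: [-17.2, -7.9, 19.8]
grip_width: 0.117
0.11693833873051092 [-17.2209805   -7.9123468   19.81266933] [551.92813183  55.80289371 257.79324572] [-1.10431845  2.95096884 -0.12251027] [-0.11  0.35  1.32 -0.    1.48  0.02]
```

View pics/s7.png

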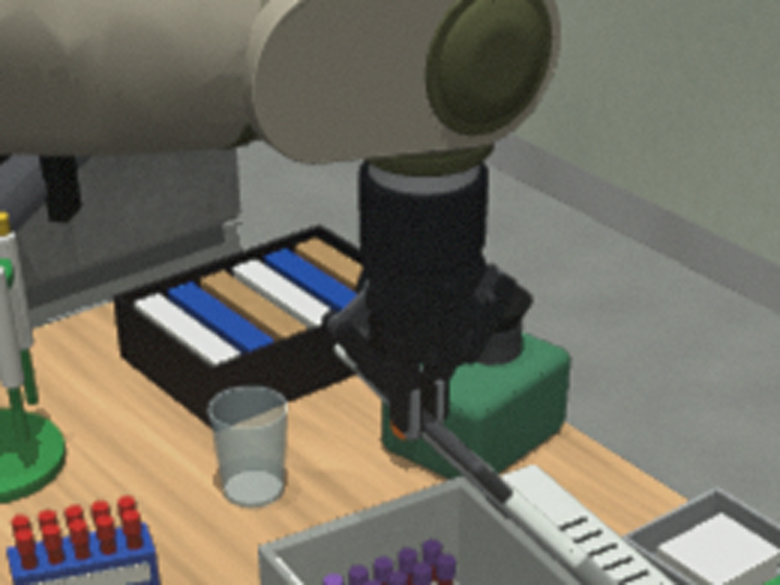

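```bash
python3 -m pendant '[[[1,-0.001,0,0.005,0],[1,0.0065,-0.0015,0.011,0],[1,0.016,-0.003,0.017,0],[1,0.026,-0.004,0.0225,0],[1,0.036,-0.005,0.028,0],[1,0.046,-0.0065,0.032,0],[1,0.056,-0.008,0.036,0],[1,0.067,-0.0095,0.0395,0],[1,0.067,-0.0095,0.0395,0]]]' 25
python3 - <<'E'
from h import *
s=monitor.sense(); print(s['grip_width'],s['force'],s['eef_pos'],s['wrist_torque'],s['joints'].round(2))
p,d=snap('side','s8',(200,0,460,195),3)
E
```

```text
time_s: 9.25
eef_pos: [620.6, 47.0, 295.1]
ee_rot: [0.0, 0.998, -0.063, 0.001]
force: [-1.5, -3.7, 3.9]
grip_width: 0.117
0.11724483078256066 [-1.46287509 -3.71822423  3.88441539] [620.61347318  46.98866692 295.05894315] [-0.49451114  0.15315932 -0.03703117] [-0.11  0.5   1.    0.    1.64  0.01]
```

View pics/s8.png

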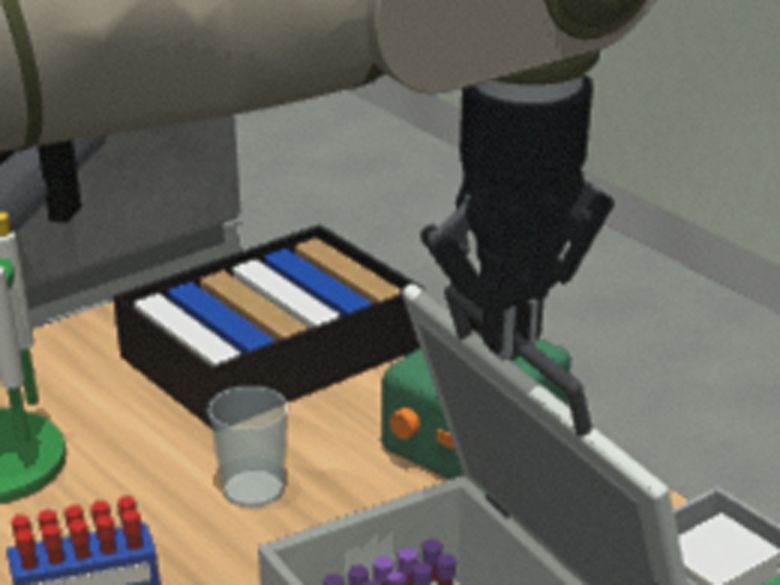

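```bash
python3 -m pendant '[[[1,0.0055,-0.0007,0.002,0],[1,0.011,-0.0015,0.0035,0],[1,0.0165,-0.002,0.005,0],[1,0.022,-0.003,0.006,0],[1,0.0275,-0.0037,0.007,0],[1,0.033,-0.0045,0.0075,0],[1,0.033,-0.0045,0.0075,0]]]' 25
python3 -m pendant '[[[1,0.004,-0.0005,0.0003,0],[1,0.004,-0.0005,0.0003,0]]]' 25
```

```text
time_s: 10.0
eef_pos: [653.4, 42.8, 302.4]
ee_rot: [-0.0, 0.998, -0.063, 0.001]
force: [0.2, -1.1, 6.0]
grip_width: 0.114
time_s: 10.2
eef_pos: [657.1, 42.3, 302.9]
ee_rot: [-0.0, 0.998, -0.063, 0.001]
force: [-1.3, -1.5, 8.1]
grip_width: 0.112
```

```bash
python3 -m pendant '[[[1,0.002,-0.0003,0,0],[1,0.004,-0.0005,0,0],[1,0.004,-0.0005,0,0]]]' 25
python3 - <<'E'
from h import *
p,d=snap('side','s9',(220,20,480,215),3)
p,d=snap('top','t9',(200,60,400,210),4)
E
```

```text
time_s: 10.5
eef_pos: [660.0, 42.0, 303.3]
ee_rot: [-0.0, 0.998, -0.062, -0.0]
force: [-9.5, -1.5, 10.2]
grip_width: 0.117
```

View pics/s9.png

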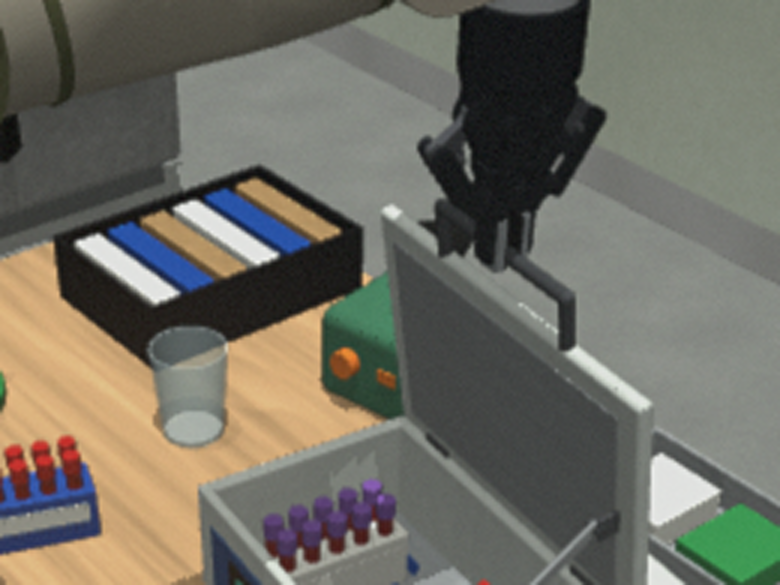

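View pics/t9.png

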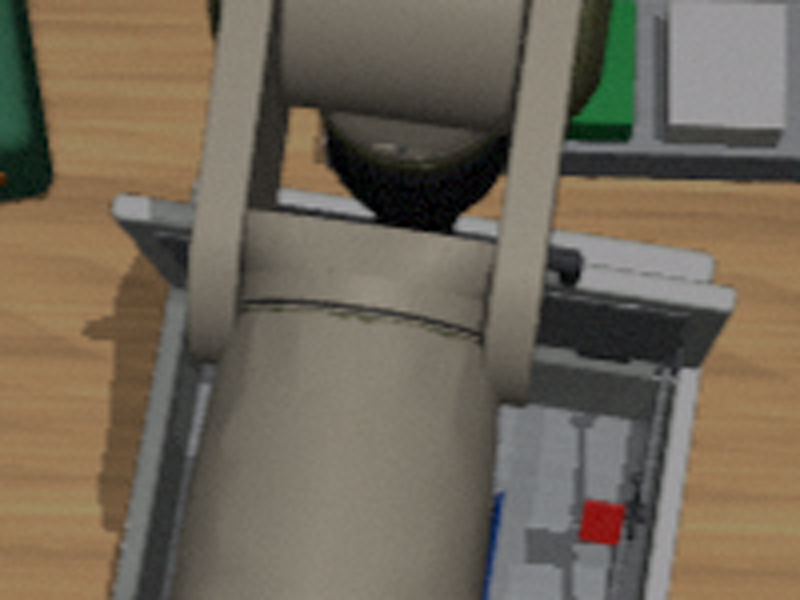

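```bash
python3 -m pendant '[[[1,-0.005,0.0006,-0.001,0],[1,-0.010,0.0012,-0.0015,0],[1,-0.015,0.002,-0.0025,0],[1,-0.02,0.0025,-0.004,0],[1,-0.023,0.003,-0.005,0],[1,-0.025,0.003,-0.005,0],[1,-0.025,0.003,-0.005,0]]]' 25
python3 -m pendant '[[[1,-0.003,0,-0.001,0],[1,-0.003,0,-0.001,0]]]' 25
```

```text
time_s: 11.3
eef_pos: [636.2, 45.0, 299.0]
ee_rot: [-0.0, 0.998, -0.062, 0.003]
force: [-2.3, -1.1, 10.9]
grip_width: 0.107
time_s: 11.5
eef_pos: [633.2, 45.5, 298.1]
ee_rot: [-0.001, 0.998, -0.062, 0.003]
force: [-2.4, 0.9, 11.5]
grip_width: 0.11
```

```bash
python3 -m pendant '[[[1,-0.002,0,-0.001,0],[1,-0.004,0,-0.001,0],[1,-0.004,0,-0.001,0]]]' 25
python3 - <<'E'
from h import *
s=monitor.sense(); print(s['grip_width'],s['force'],s['eef_pos'])
p,d=snap('side','s10',(320,100,480,220),5)
E
```

```text
time_s: 11.8
eef_pos: [630.1, 45.9, 297.3]
ee_rot: [-0.001, 0.998, -0.062, 0.004]
force: [2.4, 2.2, 11.0]
grip_width: 0.113
0.11278691383086664 [ 2.42897177  2.21010198 11.03759987] [630.07949795  45.85126515 297.30131173]
```

View pics/s10.png

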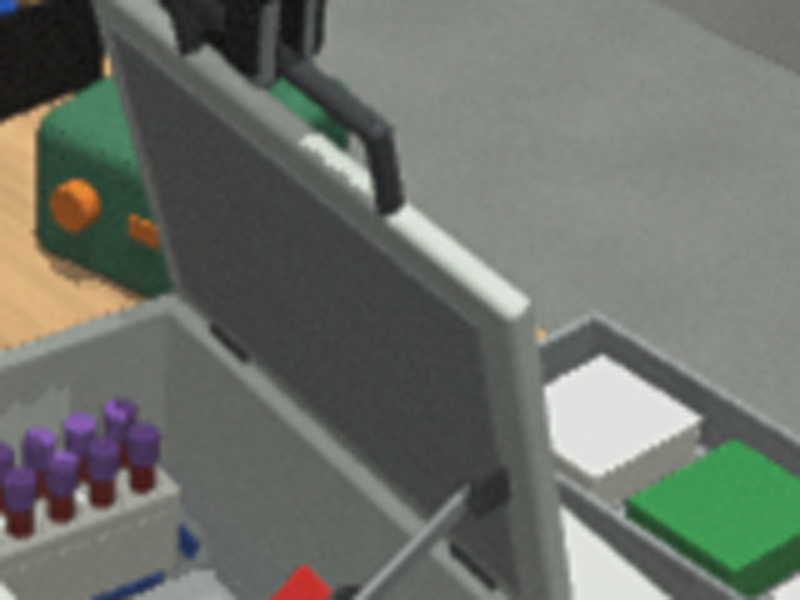

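```bash
python3 -m pendant '[[[1,-0.002,0,0,0],[1,-0.004,0,0,0],[1,-0.004,0,0,0]]]' 25
python3 - <<'E'
from h import *
p,d=snap('side','s11',(330,120,450,210),6)
E
```

```text
time_s: 12.15
eef_pos: [627.4, 46.1, 296.7]
ee_rot: [-0.001, 0.998, -0.062, 0.006]
force: [11.4, 4.3, 7.4]
grip_width: 0.114
```

View pics/s11.png

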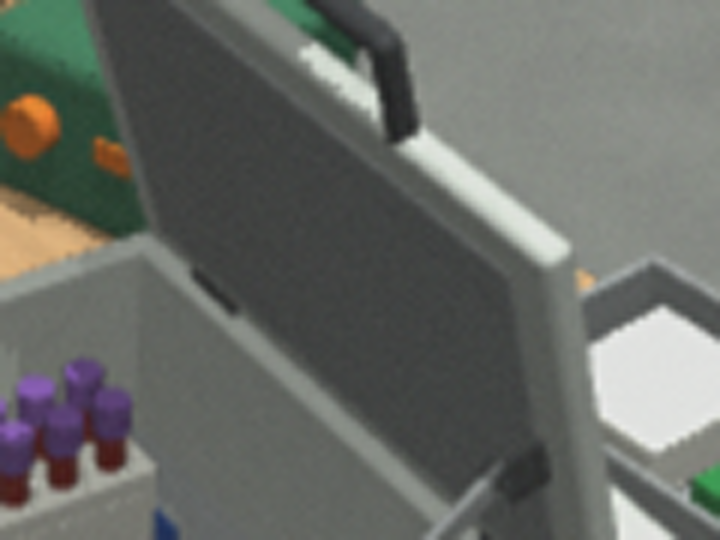

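```bash
python3 -m pendant '[[[1,0.004,-0.0004,0,0],[0.3,0.004,-0.0004,0,0],[0.3,0.004,-0.0004,0,0],[0.3,0.004,-0.0004,0,0],[0.3,0.004,-0.0004,0.02,0],[0.3,0.004,-0.0004,0.05,0],[0.3,-0.03,-0.0004,0.07,0],[0.3,-0.08,-0.0004,0.07,0],[0.3,-0.13,-0.03,0.07,0],[0.3,-0.15,-0.07,0.07,0],[0.3,-0.15,-0.12,0.07,0],[0.3,-0.15,-0.16,0.07,0],[0.3,-0.15,-0.2,0.07,0],[0.3,-0.15,-0.24,0.07,0],[0.3,-0.15,-0.24,0.07,0]]]' 25
python3 - <<'E'
from h import *
p,d=snap('side','s12'); p2,d2=snap('top','t12')
im=cv2.imread('pics/s0_full.png'); hsv=cv2.cvtColor(im,cv2.COLOR_BGR2HSV)
m=cv2.inRange(hsv,(125,60,40),(160,255,255)); n,l,s,c=cv2.connectedComponentsWithStats(m)
print([(s[i].tolist(),c[i].round(1).tolist()) for i in range(1,n) if s[i,4]>8])
E
```

```text
time_s: 13.7
eef_pos: [474.0, -199.0, 363.2]
ee_rot: [-0.0, 0.998, -0.065, -0.001]
force: [1.1, -0.1, 0.2]
grip_width: 0.35
[([420, 351, 38, 46, 436], [438.7, 373.5]), ([431, 358, 38, 47, 446], [449.6, 380.8])]
```

View pics/s12.png

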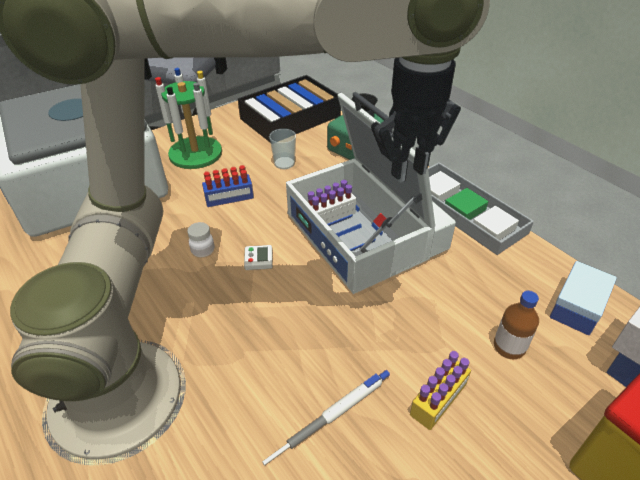

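View pics/t12.png

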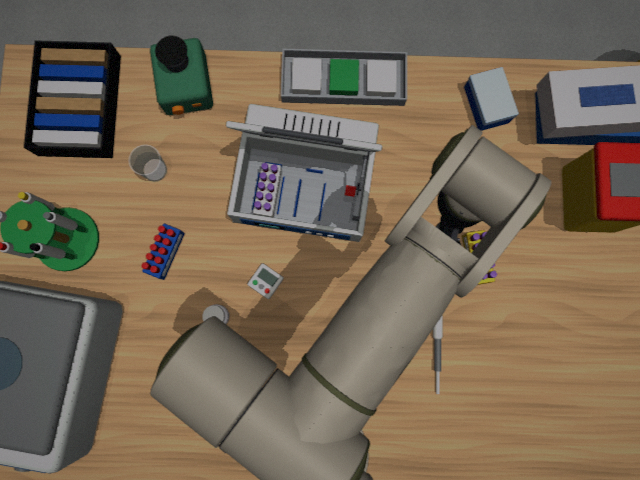

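```bash
python3 - <<'E'
from h import *
for f,n,(x0,y0,x1,y1) in(('s12','side',(280,85,460,220)),('t12','top',(222,100,390,226)),):
    im=cv2.imread(f'pics/{f}_full.png'); k=4
    big=cv2.resize(im[y0:y1,x0:x1],None,fx=4.4,fy=4.4,interpolation=cv2.INTER_CUBIC)
    L={'w':[inc(x,y,110) for x,y in((-88,-137),(-88,137),(82,137),(82,-137))],'n':[inc(x,y,22) for x,y in((-88,-46),(-88,6),(48,6),(48,-46))],'b':[bar(1.29),bar(1.4)]}
    for key,c in(('w',(0,0,255)),('n',(0,255,0)),('b',(255,255,0))):
        for X in L[key]:
            u,v=(proj(n,X)-[x0,y0])*4.4+1.7; cv2.circle(big,(int(u),int(v)),4,c,1)
    cv2.imwrite(f'pics/{f}z.png',big)
im=cv2.imread('pics/t12_full.png'); hsv=cv2.cvtColor(im,cv2.COLOR_BGR2HSV)
m=cv2.inRange(hsv,(125,60,40),(160,255,255)); n,l,s,c=cv2.connectedComponentsWithStats(m)
C=np.array([c[i] for i in range(1,n) if s[i,4]>20 and s[i,0]<400]); print(len(C),[s[i].tolist() for i in range(1,n) if s[i,0]<400])
Q=np.array([toinc(onz('top',u,v,103)) for u,v in C]); print(Q.round(1),Q.mean(0)); 
E
```

```text
10 [[261, 163, 7, 8, 43], [271, 164, 7, 8, 40], [259, 172, 8, 8, 47], [269, 174, 7, 7, 44], [258, 182, 7, 8, 45], [267, 183, 7, 8, 44], [256, 191, 7, 8, 45], [266, 193, 6, 8, 41], [254, 201, 7, 8, 44], [264, 203, 7, 7, 40], [169, 225, 1, 1, 1], [165, 228, 1, 1, 1], [167, 229, 1, 1, 1], [173, 230, 1, 1, 1], [160, 232, 1, 1, 1], [163, 233, 1, 1, 1], [165, 233, 2, 1, 2], [174, 232, 2, 2, 2], [168, 235, 1, 1, 1], [170, 236, 1, 1, 1], [174, 236, 1, 1, 1], [163, 238, 2, 1, 2], [167, 238, 1, 1, 1], [156, 241, 1, 1, 1], [154, 243, 1, 1, 1], [159, 242, 2, 1, 2], [162, 243, 2, 2, 2], [171, 242, 1, 1, 1], [166, 245, 1, 1, 1], [170, 245, 1, 1, 1], [160, 247, 2, 1, 2], [163, 247, 1, 1, 1], [166, 249, 1, 1, 1], [152, 250, 1, 1, 1], [151, 253, 1, 1, 1], [158, 252, 2, 2, 2], [166, 253, 2, 2, 2], [153, 255, 2, 1, 2], [161, 254, 2, 1, 2], [157, 256, 2, 1, 2], [163, 259, 1, 1, 1], [152, 260, 4, 3, 4], [147, 262, 2, 2, 2], [157, 263, 1, 1, 1], [162, 262, 2, 2, 2], [153, 265, 1, 1, 1], [156, 266, 1, 1, 1], [144, 269, 6, 1, 6], [150, 271, 1, 1, 1], [158, 271, 2, 2, 2], [152, 272, 1, 1, 1]]
[[ 23.7  87.8 103. ]
 [ 24.   66.9 103. ]
 [  2.5  88.4 103. ]
 [  2.2  67.1 103. ]
 [-19.9  88.2 103. ]
 [-19.8  67.5 103. ]
 [-41.6  88.8 103. ]
 [-41.7  67.6 103. ]
 [-63.5  89.5 103. ]
 [-63.8  67.8 103. ]] [-19.79558312  77.96753529 103.        ]
```

View pics/s12z.png

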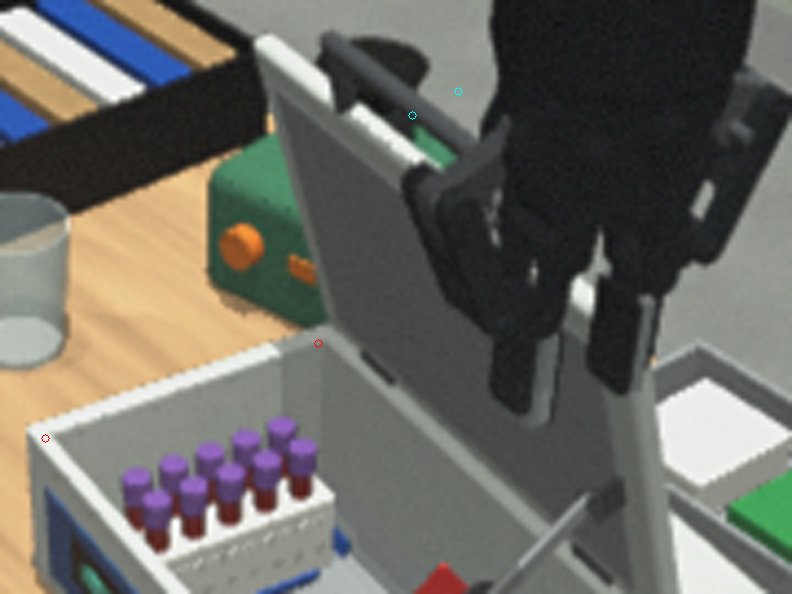

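View pics/t12z.png

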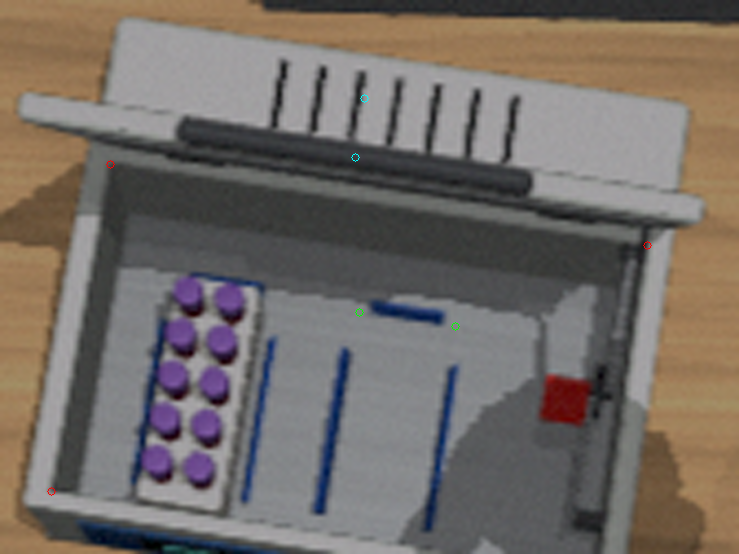

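```bash
python3 - <<'E'
from h import *
t=monitor.sense()['eef_pos']; print(t)
for h in (20,26,30,35): print(h,proj('side',t+[0,0,h]).round(1))
print('tip seen',280+567/4.4,85+401/4.4)
for z in (74,76,78): print(z,onz('side',444.2,377.2,z).round(1))
im=cv2.imread('pics/s12_full.png'); big=cv2.resize(im[335:435,395:485],None,fx=6,fy=6,interpolation=cv2.INTER_CUBIC)
w=np.array([.9835,.1809]);nn=np.array([-.1809,.9835]); c=np.array([446.6,-357.4])
for a in(-60,60):
  for b in(-22,22):
    q=c+a*w+b*nn; u,v=(proj('side',[*q,50])-[395,335])*6+2; cv2.circle(big,(int(u),int(v)),4,(0,0,255),1)
cv2.imwrite('pics/rk.png',big)
im=cv2.imread('pics/top0.png'); big=cv2.resize(im[215:295,445:515],None,fx=7,fy=7,interpolation=cv2.INTER_CUBIC)
for a in(-60,60):
  for b in(-22,22):
    q=c+a*w+b*nn; u,v=(proj('top',[*q,50])-[445,215])*7+3; cv2.circle(big,(int(u),int(v)),4,(0,0,255),1)
cv2.imwrite('pics/rkt.png',big)
E
```

```text
[ 474.45281612 -195.56444121  364.15569858]
20 [406.9 176.6]
26 [407.4 173.3]
30 [407.7 171.1]
35 [408.  168.2]
tip seen 408.8636363636364 176.13636363636363
74 [ 449.6 -357.3   74. ]
76 [ 448.5 -358.    76. ]
78 [ 447.3 -358.7   78. ]
```

View pics/rk.png

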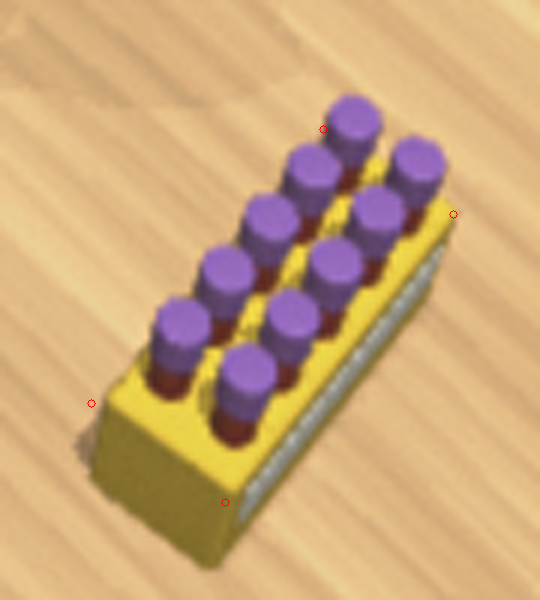

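View pics/rkt.png

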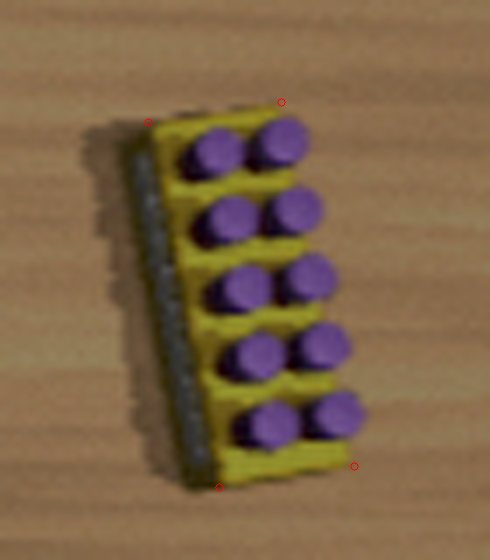

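```bash
python3 -m pendant '[[[-0.4,-0.005,-0.017,-0.02,-8],[-0.4,-0.01,-0.034,-0.045,-16],[-0.4,-0.015,-0.051,-0.07,-24],[-0.4,-0.02,-0.068,-0.095,-32],[-0.4,-0.025,-0.085,-0.12,-40],[-0.4,-0.03,-0.102,-0.145,-48],[-0.4,-0.035,-0.12,-0.17,-56],[-0.4,-0.04,-0.14,-0.195,-64],[-0.4,-0.0466,-0.16,-0.22,-72.4],[-0.4,-0.0466,-0.165,-0.24,-72.4],[-0.4,-0.0466,-0.165,-0.254,-72.4],[-0.4,-0.0466,-0.165,-0.254,-72.4],[-0.4,-0.0466,-0.165,-0.254,-72.4]]]' 25
python3 - <<'E'
from h import *
s=monitor.sense(); print(s['grip_width'],s['force'],s['eef_pos'],s['ee_rot'],s['joints'].round(2))
p,d=snap('side','s13',(370,270,530,430),3.7)
E
```

```text
time_s: 15.1
eef_pos: [428.6, -359.6, 111.4]
ee_rot: [-0.0, 0.769, -0.639, 0.0]
force: [0.5, -0.3, 1.6]
grip_width: 0.701
0.7005665556186272 [ 0.50584328 -0.27076606  1.55064328] [ 428.62069205 -359.57838872  111.38027948] [-4.57300994e-06  7.68799926e-01 -6.39489287e-01  3.53521428e-04] [-0.91  0.48  1.52  0.    1.14  0.48]
```

View pics/s13.png

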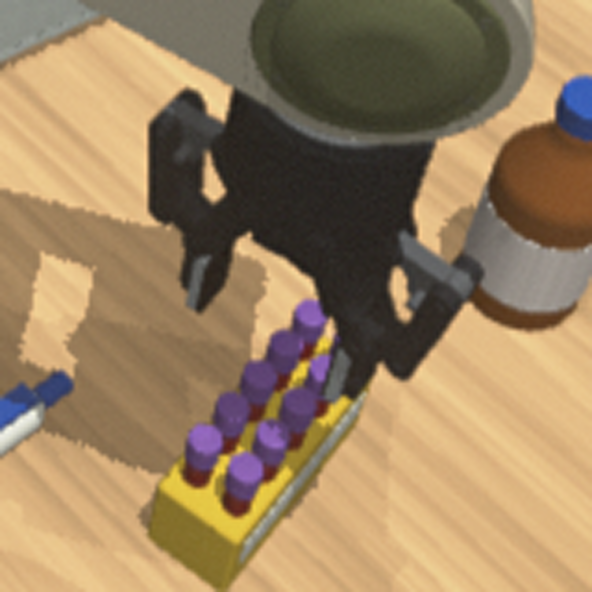

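```bash
python3 - <<'E'
from h import *
t=monitor.sense()['eef_pos']
for h in (15,20,25,30,35,40): print(h,proj('side',t+[0,0,h]).round(1))
d=np.load('pics/s13_d.npy'); P=cloud('side',d)
for u,v in((423,351),(424,349),(463,374),(464,372),(466,372),(421,348)): print(P[v,u].round(0))
E
```

```text
15 [441.5 367.4]
20 [442.  365.6]
25 [442.5 363.9]
30 [443.  362.1]
35 [443.5 360.3]
40 [444.  358.4]
[ 413. -330.  152.]
[ 412. -331.  159.]
[ 430. -397.  154.]
[ 429. -398.  161.]
[ 431. -400.  162.]
[ 412. -326.  156.]
```

```bash
python3 -m pendant '[[[-0.4,0,-0.001,-0.03,0],[-0.4,0,-0.001,-0.055,0],[-0.4,0,-0.001,-0.075,0],[-0.4,0,-0.001,-0.09,0],[-0.4,0,-0.001,-0.1,0],[-0.4,0,-0.001,-0.1,0]]]' 30
python3 - <<'E'
from h import *
s=monitor.sense(); print(s['grip_width'],s['force'],s['eef_pos'])
p,d=snap('side','s14',(370,290,530,430),4.2)
E
```

```text
time_s: 15.75
eef_pos: [428.0, -360.9, 10.3]
ee_rot: [-0.0, 0.769, -0.64, -0.0]
force: [0.9, -0.1, 0.4]
grip_width: 0.698
0.6975484644756408 [ 0.92542063 -0.11840055  0.43196652] [ 428.01502841 -360.88665106   10.33548608]
```

View pics/s14.png

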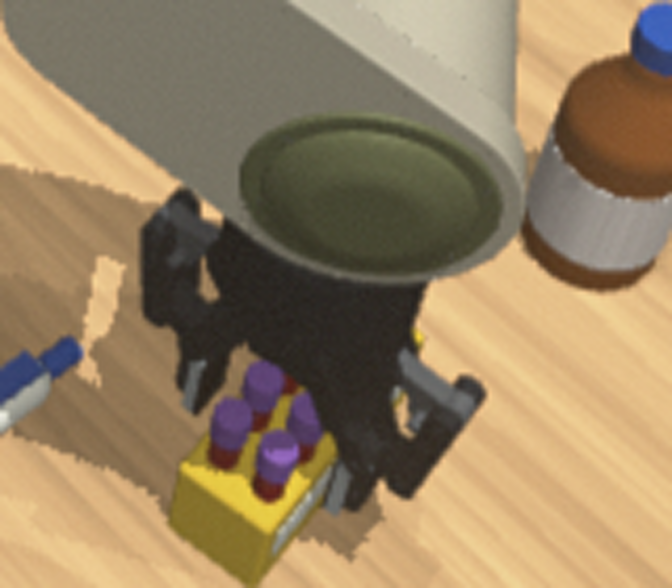

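```bash
python3 -m pendant '[[[-0.4,0,0,-0.006,0],[-0.4,0,0,-0.012,0],[-0.4,0,0,-0.014,0],[-0.4,0,0,-0.014,0]]]' 30
python3 -m pendant '[[[0.2,0,0,0,0],[0.2,0,0,0,0],[0.2,0,0,0,0],[0.2,0,0,0,0],[0.2,0,0,0,0]]]' 30
python3 - <<'E'
from h import *
s=monitor.sense(); print(s['grip_width'],s['force'],s['eef_pos'],s['wrist_torque'])
p,d=snap('side','s15',(370,290,530,430),4.2)
E
```

```text
time_s: 16.2
eef_pos: [427.8, -361.2, -3.7]
ee_rot: [-0.0, 0.768, -0.64, -0.0]
force: [-0.3, -0.4, 0.3]
grip_width: 0.704
time_s: 16.7
eef_pos: [428.1, -361.5, -3.1]
ee_rot: [0.0, 0.768, -0.64, 0.0]
force: [0.3, -1.0, 2.9]
grip_width: 0.508
0.5084617547017877 [ 0.34697824 -1.02714018  2.87720802] [ 428.10106417 -361.51918606   -3.10042005] [-0.02204525  0.03948082  0.04034836]
```

View pics/s15.png

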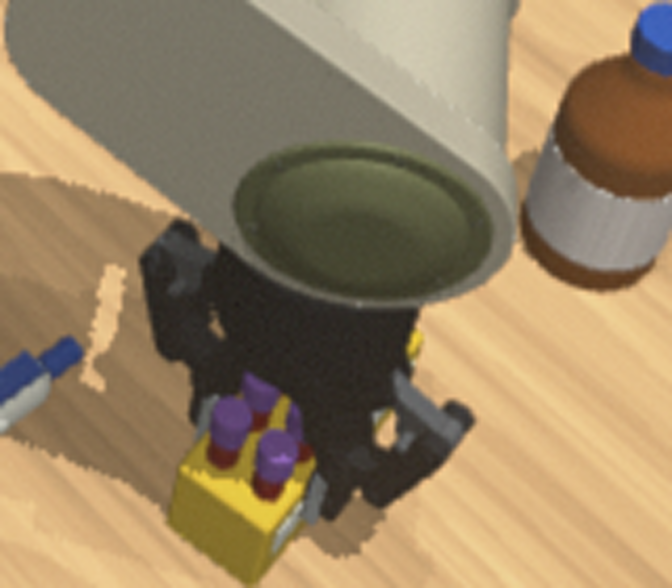

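```bash
python3 -m pendant '[[[0.2,0,0,0.005,0],[0.2,0,0,0.015,0],[0.2,0,0,0.03,0],[0.2,0,0,0.05,0],[0.2,0,0,0.075,0],[0.2,0,0,0.1,0],[0.2,0,0,0.125,0],[0.2,0,0,0.15,0],[0.2,0,0,0.17,0],[0.2,0,0,0.17,0]]]' 30
python3 -m pendant '[[[0.2,0,0.01,0,0],[0.2,0,0.03,0,-1],[0.2,-0.01,0.06,0,-3],[0.2,-0.01,0.09,0,-5],[0.2,-0.01,0.12,0,-7],[0.2,-0.01,0.15,0,-9],[0.2,-0.01,0.18,0,-11],[0.2,-0.01,0.21,0,-13],[0.2,-0.01,0.24,0,-15],[0.2,-0.01,0.27,0,-17],[0.2,-0.01,0.3,0,-17.7],[0.2,-0.005,0.33,0,-17.7],[0.2,0,0.36,0,-17.7],[0.2,0.01,0.38,0,-17.7],[0.2,0.02,0.392,0,-17.7],[0.2,0.03,0.397,0,-17.7],[0.2,0.03,0.397,0,-17.7]]]' 30
python3 - <<'E'
from h import *
s=monitor.sense(); print(s['grip_width'],s['force'],s['eef_pos'],s['joints'].round(2))
p,d=snap('side','s16')
E
```

```text
time_s: 17.75
eef_pos: [428.6, -362.0, 169.5]
ee_rot: [0.001, 0.768, -0.64, 0.003]
force: [1.5, -0.4, -1.8]
grip_width: 0.51
time_s: 19.45
eef_pos: [458.0, 36.2, 165.7]
ee_rot: [-0.0, -0.661, 0.75, 0.001]
force: [0.7, -0.3, -2.1]
grip_width: 0.506
0.5061897402625918 [ 0.6934047  -0.3200147  -2.13341982] [457.97915082  36.21525876 165.67074333] [-0.18  0.21  1.75  0.    1.19  1.52]
```

View pics/s16.png

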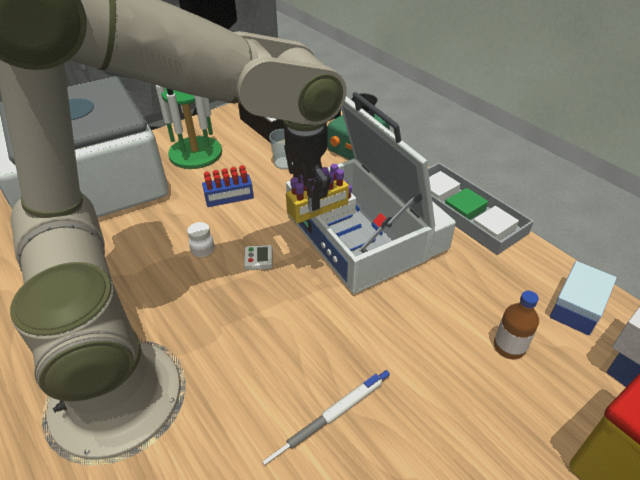

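```bash
python3 -m pendant '[[[0.2,0.015,0,0,0],[0.2,0.035,0,0,0],[0.2,0.055,0,0,0],[0.2,0.075,0,0,0],[0.2,0.09,0,0,0],[0.2,0.0946,0,-0.01,0],[0.2,0.0946,0,-0.03,0],[0.2,0.0946,0,-0.04,0],[0.2,0.0946,0,-0.04,0]]]' 30
python3 - <<'E'
from h import *
s=monitor.sense(); print(s['grip_width'],s['force'],s['eef_pos'],s['joints'].round(2))
p,d=snap('side','s17',(280,60,460,210),4.4); snap('top','t17',(222,90,390,226),4.4)
E
```

```text
time_s: 20.4
eef_pos: [551.1, 35.5, 124.8]
ee_rot: [-0.001, -0.661, 0.751, 0.001]
force: [-0.2, 0.5, -1.8]
grip_width: 0.511
0.5114762342199922 [-0.1782277   0.48885432 -1.76793299] [551.07825846  35.52577587 124.84130399] [-0.15  0.45  1.53 -0.    1.17  1.55]
```

View pics/s17.png

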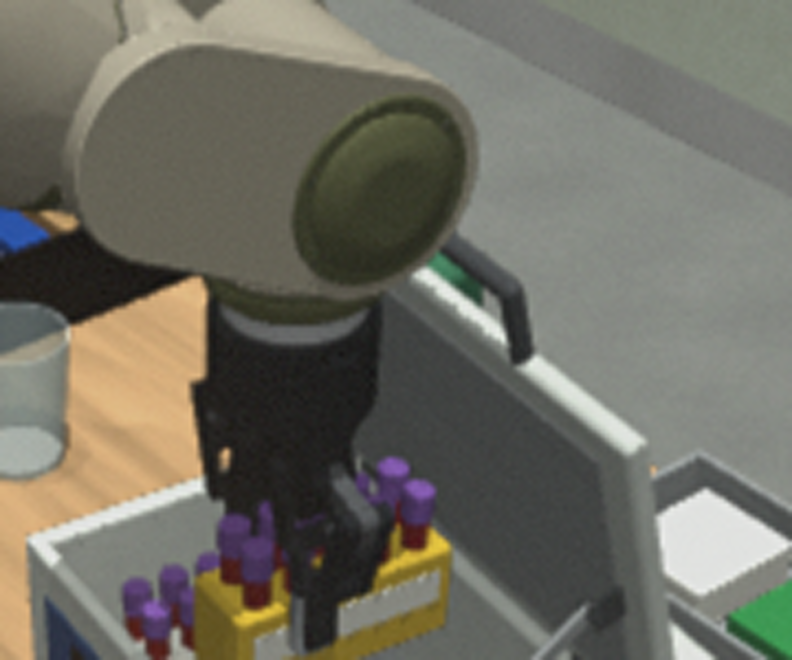

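View pics/t17.png

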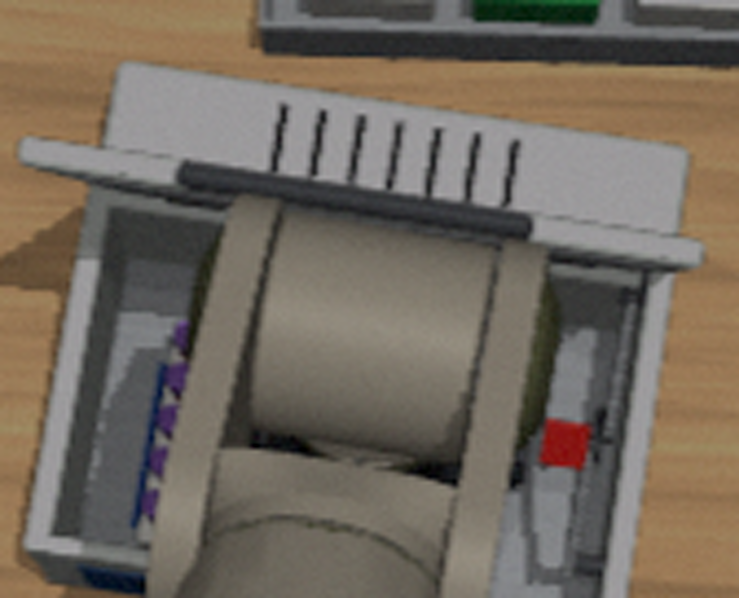

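```bash
python3 - <<'E'
from h import *
g=lambda x,y,x0,y0:((x-1.7)/4.4+x0,(y-1.7)/4.4+y0)
u,v=g(333,494,280,85); print('warm rear right', toinc(onz('side',u,v,72)).round(1),'expect 40,56', proj('side',inc(40,56,72))-[u,v])
for z in (174,177,180,183):
  for nm,x,y in(('RR',448,541),('FR',241,621),('FL',197,575)):
    u,v=g(x,y,280,60); print(z,nm,toinc(onz('side',u,v,z)).round(1))
E
```

```text
warm rear right [43.8 60.6 72. ] expect 40,56 [-0.27759623  1.56255936]
174 RR [ 45.1 -31.8 174. ]
174 FR [-72.2 -33.2 174. ]
174 FL [-72.3   6.8 174. ]
177 RR [ 42.6 -35.  177. ]
177 FR [-74.1 -36.3 177. ]
177 FL [-74.2   3.5 177. ]
180 RR [ 40.2 -38.1 180. ]
180 FR [-76.1 -39.5 180. ]
180 FL [-7.62e+01  1.00e-01  1.80e+02]
183 RR [ 37.7 -41.3 183. ]
183 FR [-78.  -42.6 183. ]
183 FL [-78.1  -3.2 183. ]
```

```bash
python3 -m pendant '[[[0.2,0,0,-0.01,0],[0.2,0,0,-0.025,0],[0.2,0,0,-0.04,0],[0.2,0,0,-0.055,0],[0.2,0,0,-0.07,0],[0.2,0,0,-0.08,0],[0.2,0,0,-0.088,0],[0.2,0,0,-0.093,0],[0.2,0,0,-0.093,0]]]' 30
python3 - <<'E'
from h import *
s=monitor.sense(); print(s['grip_width'],s['force'],s['eef_pos'])
p,d=snap('side','s18',(280,85,460,220),4.4)
E
```

```text
time_s: 21.4
eef_pos: [552.4, 35.8, 33.3]
ee_rot: [-0.0, -0.661, 0.751, 0.0]
force: [0.8, 0.1, -1.0]
grip_width: 0.51
0.5100715104510171 [ 0.82464902  0.06487368 -1.03077774] [552.44534065  35.75310215  33.28057313]
```

View pics/s18.png

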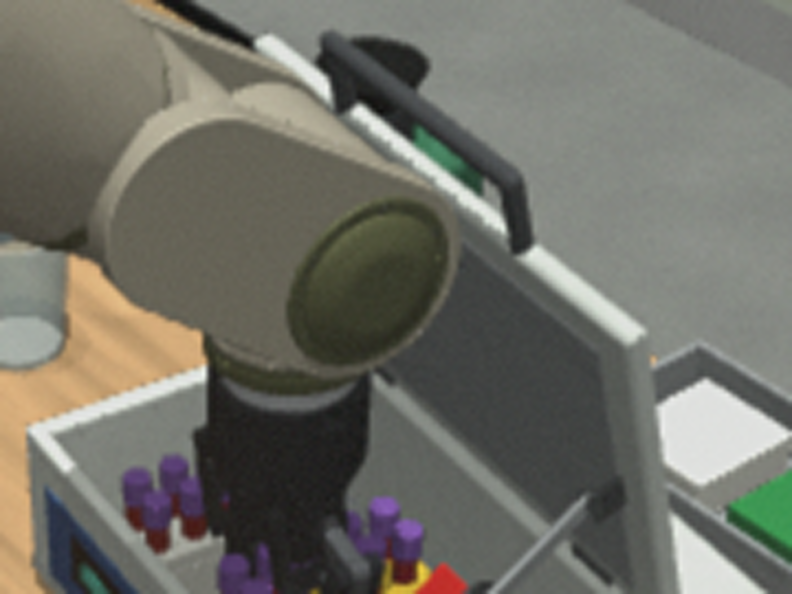

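```bash
python3 -m pendant '[[[0.2,0,0,-0.003,0],[0.2,0,0,-0.006,0],[0.2,0,0,-0.008,0],[0.2,0,0,-0.01,0],[0.2,0,0,-0.01,0]]]' 30
python3 -m pendant '[[[0.2,0,0,-0.002,0],[0.2,0,0,-0.003,0],[0.2,0,0,-0.003,0]]]' 30
python3 -m pendant '[[[0.2,0,0,-0.001,0],[0.2,0,0,-0.002,0],[0.2,0,0,-0.002,0]]]' 30
```

```text
time_s: 21.95
eef_pos: [552.4, 35.7, 23.3]
ee_rot: [-0.0, -0.661, 0.751, 0.0]
force: [-0.2, -1.3, -2.0]
grip_width: 0.508
time_s: 22.25
eef_pos: [552.5, 35.7, 20.5]
ee_rot: [-0.0, -0.661, 0.751, 0.0]
force: [0.4, 0.1, -2.5]
grip_width: 0.512
time_s: 22.55
eef_pos: [552.6, 35.7, 18.9]
ee_rot: [0.0, -0.661, 0.751, -0.0]
force: [-0.6, -0.4, 1.8]
grip_width: 0.509
```

```bash
python3 -m pendant '[[[0.2,0,0,-0.001,0],[0.1,0,0,-0.001,0],[0,0,0,-0.001,0],[-0.2,0,0,-0.001,0],[-0.3,0,0,-0.001,0],[-0.35,0,0,-0.001,0],[-0.35,0,0,0.005,0],[-0.35,0,0,0.02,0],[-0.35,0,0,0.045,0],[-0.35,0,0,0.075,0],[-0.35,-0.01,0,0.11,0],[-0.35,-0.03,0,0.14,0],[-0.35,-0.06,0,0.17,0],[-0.35,-0.1,0,0.2,0],[-0.35,-0.13,-0.02,0.23,0],[-0.35,-0.13,-0.06,0.26,0],[-0.35,-0.13,-0.1,0.28,0],[-0.35,-0.13,-0.14,0.28,0],[-0.35,-0.13,-0.18,0.28,0],[-0.35,-0.13,-0.18,0.28,0]]]' 30
python3 - <<'E'
from h import *
s=monitor.sense(); print(s['grip_width'],s['force'],s['eef_pos'])
p,d=snap('side','s19',(280,85,460,220),4.4); snap('top','t19',(222,100,390,226),4.4)
im=cv2.imread('pics/t19_full.png'); hsv=cv2.cvtColor(im,cv2.COLOR_BGR2HSV)
m=cv2.inRange(hsv,(125,60,40),(160,255,255)); n,l,s,c=cv2.connectedComponentsWithStats(m)
C=np.array([c[i] for i in range(1,n) if s[i,4]>20 and 240<s[i,0]<400])
Q=np.array([toinc(onz('top',u,v,103)) for u,v in C]); 
for g in (Q[Q[:,1]>30],Q[Q[:,1]<30]):
    k=g.mean(0); w=np.linalg.svd(g[:,:2]-k[:2])[2][0]; print(len(g),k.round(1),np.degrees(np.arctan(w[1]/w[0])).round(2)); print(g[:,:2].round(1).tolist())
E
```

```text
time_s: 24.55
eef_pos: [422.1, -147.7, 298.5]
ee_rot: [-0.0, -0.659, 0.752, -0.0]
force: [-1.4, 0.1, -0.5]
grip_width: 0.674
0.6740338343090742 [-1.35496955  0.05725699 -0.52181037] [ 422.14190322 -147.74347337  298.5117215 ]
10 [-19.8  78.  103. ] -0.83
[[23.9, 87.9], [23.6, 66.9], [2.4, 88.5], [2.0, 67.0], [-19.6, 88.5], [-20.0, 67.4], [-41.6, 88.8], [-41.6, 67.8], [-63.5, 89.5], [-63.8, 67.8]]
10 [-21.3 -20.6 103. ] -0.09
[[22.6, -10.0], [22.8, -31.3], [0.7, -10.2], [0.6, -31.4], [-21.2, -10.0], [-21.4, -31.2], [-43.3, -9.8], [-43.6, -30.7], [-65.2, -10.2], [-65.1, -31.3]]
```

View pics/t19.png

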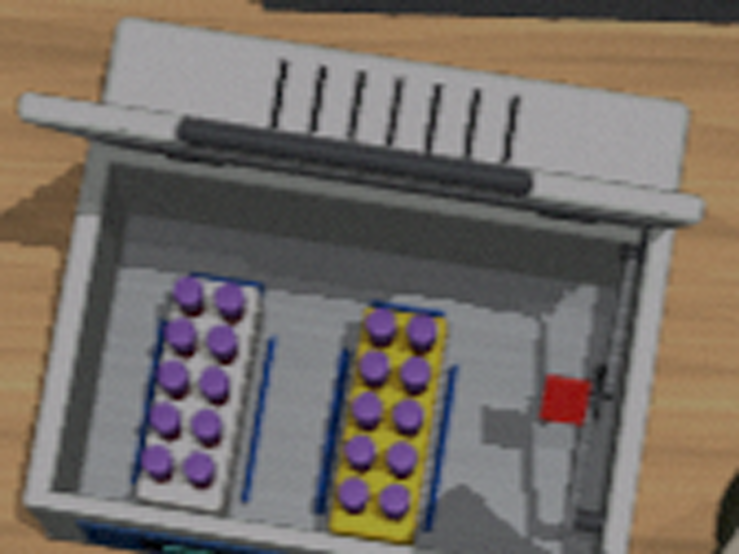

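View pics/s19.png

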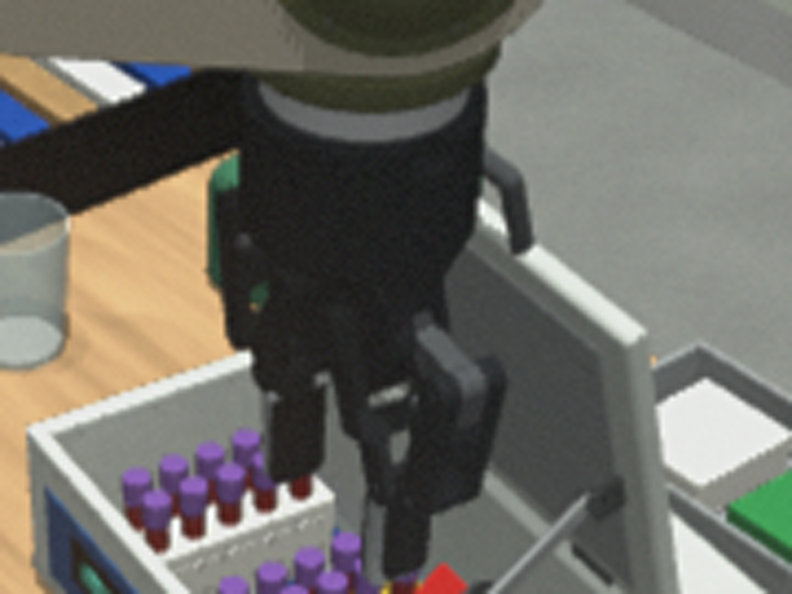

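```bash
python3 -m pendant '[[[0.3,0,0.015,0.02,8],[0.3,0,0.03,0.04,16],[0.3,0,0.05,0.06,24],[0.3,0.01,0.07,0.067,32],[0.3,0.03,0.09,0.067,40],[0.3,0.05,0.11,0.067,48],[0.3,0.075,0.13,0.067,56],[0.3,0.1,0.15,0.067,64],[0.3,0.13,0.17,0.067,72],[0.3,0.16,0.18,0.067,80],[0.3,0.185,0.186,0.067,88],[0.3,0.2,0.189,0.067,90],[0.3,0.206,0.189,0.067,90],[0.3,0.206,0.189,0.067,90]]]' 30
python3 - <<'E'
from h import *
s=monitor.sense(); print(s['grip_width'],s['force'],s['eef_pos'],s['ee_rot'].round(4))
p,d=snap('side','s20',(300,0,480,135),4.4)
E
```

```text
time_s: 26.05
eef_pos: [628.5, 45.6, 365.3]
ee_rot: [-0.0, 0.998, -0.063, -0.0]
force: [-0.2, 0.4, 0.4]
grip_width: 0.345
0.3448213333058508 [-0.18374511  0.38975205  0.42574877] [628.51090281  45.63353496 365.33582276] [-0.00e+00  9.98e-01 -6.35e-02 -3.00e-04]
```

View pics/s20.png

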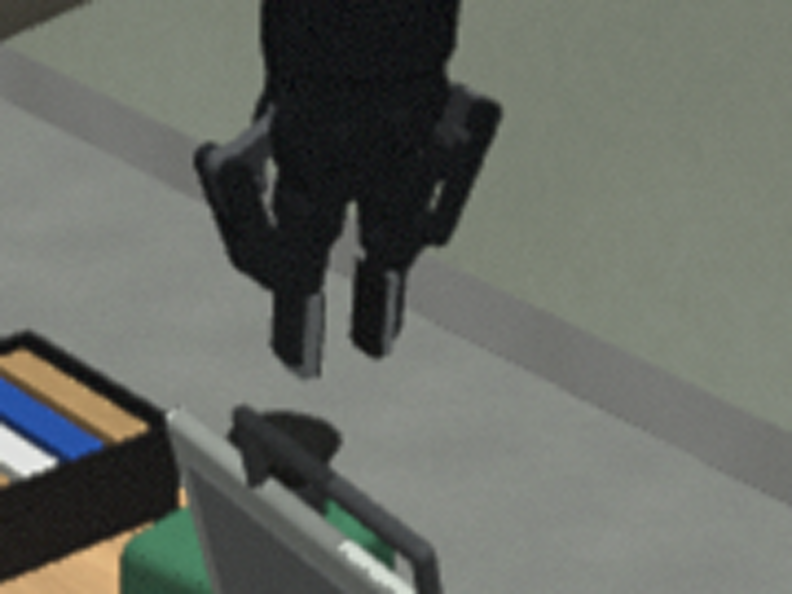

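Aligned over the bar. Down, grip, lift to the stop.

```bash
python3 -m pendant '[[[0.3,0,0,-0.025,0],[0.3,0,0,-0.045,0],[0.3,0,0,-0.058,0],[0.3,0,0,-0.066,0],[0.3,0,0,-0.07,0],[0.3,0,0,-0.07,0],[1,0,0,-0.07,0],[1,0,0,-0.07,0],[1,0,0,-0.07,0],[1,0,0,-0.07,0]]]' 25
```

```text
time_s: 27.1
eef_pos: [629.3, 44.6, 296.4]
ee_rot: [0.0, 0.998, -0.064, 0.001]
force: [5.9, -0.3, 2.2]
grip_width: 0.114
```

```bash
python3 -m pendant '[[[1,0.004,-0.0005,0.001,0],[1,0.009,-0.001,0.002,0],[1,0.014,-0.0018,0.003,0],[1,0.019,-0.0024,0.004,0],[1,0.024,-0.003,0.005,0],[1,0.028,-0.0035,0.006,0],[1,0.031,-0.004,0.0065,0],[1,0.031,-0.004,0.0065,0]]]' 25
python3 - <<'E'
from h import *
s=monitor.sense(); print(s['force'],s['eef_pos'])
p,d=snap('top','t21',(222,80,390,206),4.4)
E
```

```text
time_s: 27.9
eef_pos: [659.4, 40.8, 302.1]
ee_rot: [-0.0, 0.998, -0.063, -0.001]
force: [-7.1, -0.5, 4.4]
grip_width: 0.117
[-7.12005356 -0.47424602  4.38987384] [659.38484164  40.76803608 302.12313626]
```

View pics/t21.png

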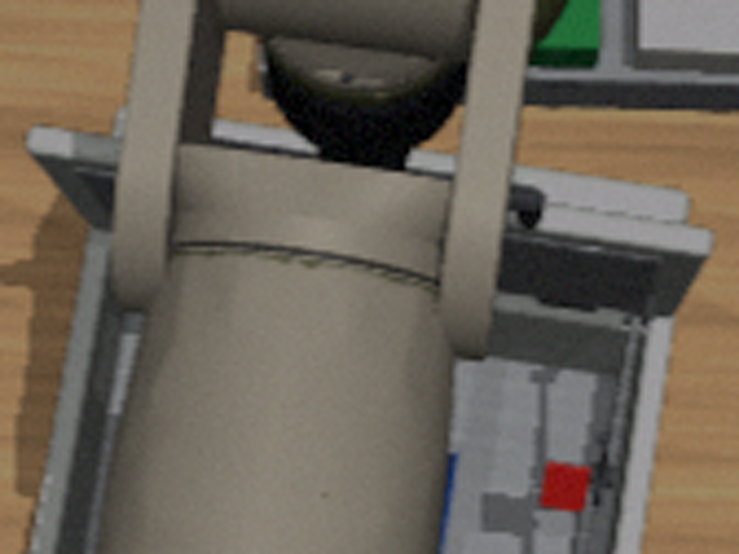

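```bash
python3 -m pendant '[[[0.3,0,0,0,0],[0.3,0,0,0,0],[0.3,0,0,0,0],[0.3,0,0,0.015,0],[0.3,0,0,0.04,0],[0.3,0,0,0.07,0],[0.3,-0.04,0,0.075,0],[0.6,-0.09,0,0.075,0],[1,-0.14,0,0.07,0],[1,-0.18,0,0.06,0],[1,-0.18,0,0.06,0]]]' 25
python3 - <<'E'
from h import *
s=monitor.sense(); print(s['force'],s['eef_pos'],s['grip_width'])
p,d=snap('top','t22',(222,80,390,206),4.4); ps,ds=snap('side','s22',(300,85,460,205),4.8)
def red(p,x0,y0,x1,y1):
    hsv=cv2.cvtColor(p[:,:,::-1].copy(),cv2.COLOR_BGR2HSV); m=(cv2.inRange(hsv,(0,150,90),(6,255,255))|cv2.inRange(hsv,(174,150,90),(180,255,255)))
    k=np.zeros_like(m);k[y0:y1,x0:x1]=m[y0:y1,x0:x1]; n,l,st,c=cv2.connectedComponentsWithStats(k); i=1+np.argmax(st[1:,4]); return c[i],st[i]
ct,st=red(p,300,120,400,240); cs,ss=red(ps,350,190,420,250); print(ct,st,cs,ss)
print(toinc(onz('top',*ct,149)).round(1), toinc(onz('side',*cs,149)).round(1)); X,e=tri(*cs,*ct); print(X.round(1),toinc(X).round(1),e)
m=d[int(ct[1]),int(ct[0])]; print(depthpt('top',*ct,m).round(1))
for f in('bar29',bar(1.29)),('bar40',bar(1.4)): print(f[0],proj('top',f[1]),(proj('top',f[1])-[222,80])*4.4)
E
```

```text
time_s: 29.05
eef_pos: [475.2, 41.4, 361.2]
ee_rot: [-0.0, 0.998, -0.063, -0.001]
force: [0.5, -0.3, -0.2]
grip_width: -0.005
[ 0.53448559 -0.25316249 -0.1925914 ] [475.18144613  41.43393117 361.16159132] -0.004629985482090872
[353.3 190.5] [351 186   5  10  30] [379.47916667 219.72916667] [373 214  13  13  96]
[ -10.8 -113.1  149. ] [  -8.9 -105.3  149. ]
[566.2 -59.4 156.7] [ -13.4 -112.4  156.7] 1.889382827277738
[569.3 -60.6 146.5]
bar29 [302.40349707 135.47511896] [353.77538709 244.09052344]
bar40 [304.44837608 121.91545837] [362.77285477 184.42801683]
```

View pics/t22.png

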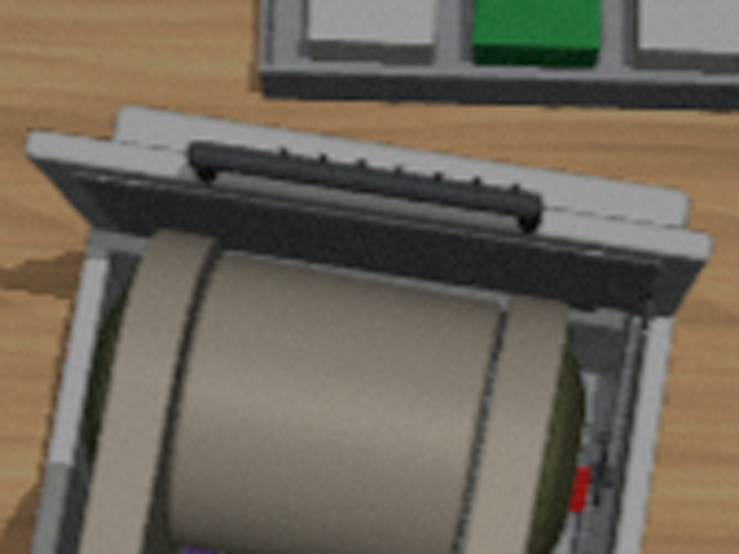

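View pics/s22.png

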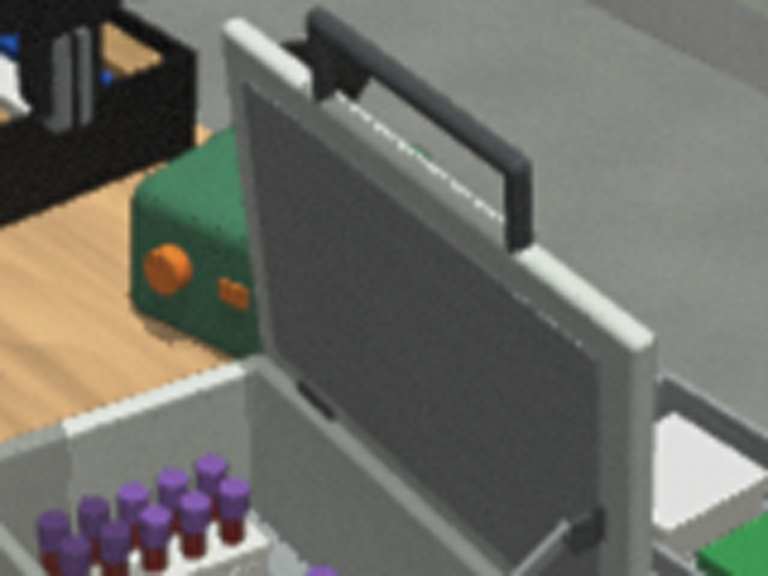

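```bash
python3 -m pendant '[[[1,0,-0.02,-0.01,0],[1,0.01,-0.045,-0.03,0],[1,0.03,-0.07,-0.06,0],[1,0.05,-0.091,-0.09,0],[1,0.07,-0.091,-0.12,0],[1,0.083,-0.091,-0.15,0],[1,0.083,-0.091,-0.18,0],[1,0.083,-0.091,-0.2,0],[1,0.083,-0.091,-0.21,0],[1,0.083,-0.091,-0.21,0]]]' 25
python3 - <<'E'
from h import *
s=monitor.sense(); print(s['force'],s['eef_pos'],s['grip_width'])
ps,ds=snap('side','s23',(330,130,450,230),6.5); p,d=snap('top','t23',(222,80,390,226),4.4)
E
```

```text
time_s: 30.15
eef_pos: [563.0, -50.4, 151.0]
ee_rot: [-0.0, 0.998, -0.064, -0.001]
force: [0.0, -0.3, 0.4]
grip_width: -0.002
[ 0.04344747 -0.334094    0.40396663] [563.04486473 -50.40382722 150.99272777] -0.0021297149409965953
```

View pics/s23.png

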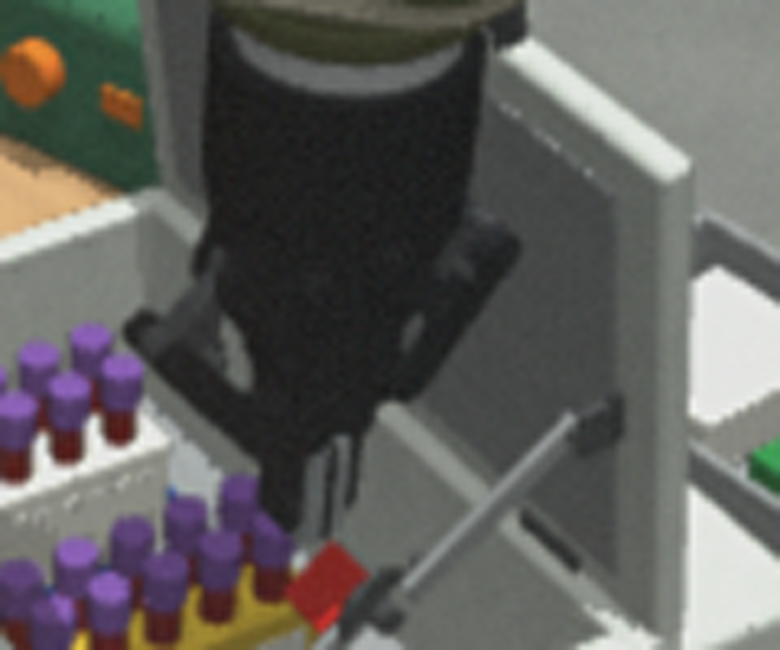

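View pics/t23.png

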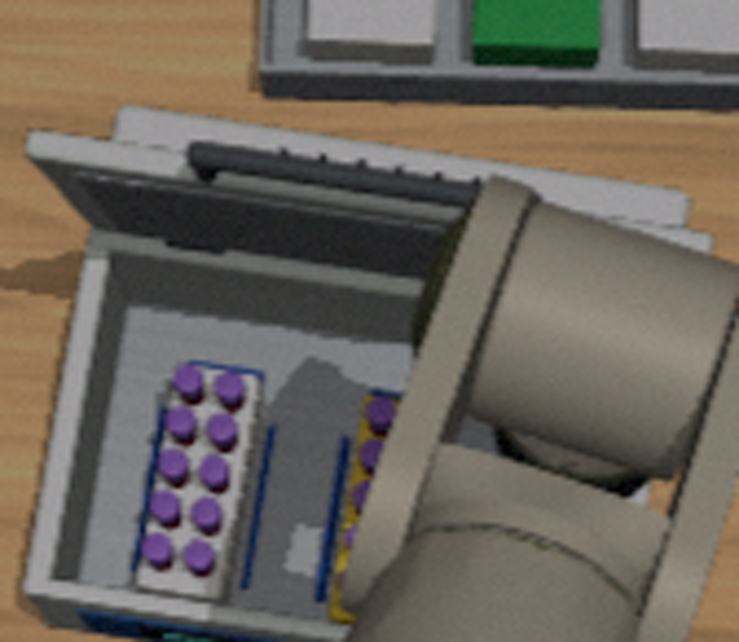

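```bash
python3 -m pendant '[[[1,0,0,-0.008,0],[1,0,0,-0.016,0],[1,0,0,-0.022,0],[1,0,0,-0.022,0]]]' 25
python3 -m pendant '[[[1,0.001,0,-0.003,0],[1,0.002,0,-0.005,0],[1,0.002,0,-0.005,0]]]' 25
python3 - <<'E'
from h import *
ps,ds=snap('side','s24',(330,130,450,230),6.5)
E
```

```text
time_s: 30.65
eef_pos: [562.1, -50.2, 129.1]
ee_rot: [-0.0, 0.998, -0.063, -0.001]
force: [0.2, 1.1, 0.6]
grip_width: 0.003
time_s: 30.95
eef_pos: [564.7, -50.3, 124.9]
ee_rot: [-0.0, 0.998, -0.064, -0.0]
force: [-0.9, 0.8, 0.5]
grip_width: 0.003
```

View pics/s24.png

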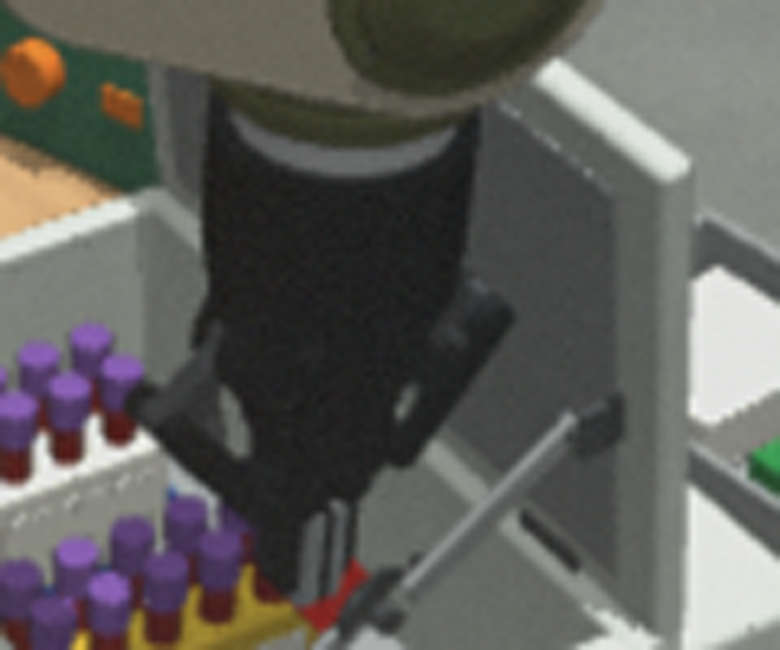

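```bash
python3 -m pendant '[[[1,0.002,0,-0.003,0],[1,0.004,0,-0.005,0],[1,0.004,0,-0.005,0]]]' 25
python3 -m pendant '[[[1,0.002,0,-0.003,0],[1,0.004,-0.001,-0.005,0],[1,0.004,-0.001,-0.005,0]]]' 25
python3 -m pendant '[[[1,0.002,0,-0.003,0],[1,0.003,-0.0005,-0.006,0],[1,0.003,-0.0005,-0.006,0]]]' 25
python3 - <<'E'
from h import *
ps,ds=snap('side','s25',(330,130,450,230),6.5)
E
```

```text
time_s: 31.3
eef_pos: [568.8, -50.4, 119.9]
ee_rot: [0.0, 0.998, -0.063, 0.0]
force: [0.5, -0.3, 2.5]
grip_width: -0.003
time_s: 31.6
eef_pos: [572.7, -51.1, 114.8]
ee_rot: [-0.0, 0.998, -0.064, -0.0]
force: [-0.1, 1.3, 1.9]
grip_width: 0.002
time_s: 31.9
eef_pos: [575.8, -51.8, 108.8]
ee_rot: [-0.0, 0.998, -0.063, 0.0]
force: [-0.9, 0.0, 1.7]
grip_width: -0.004
```

View pics/s25.png

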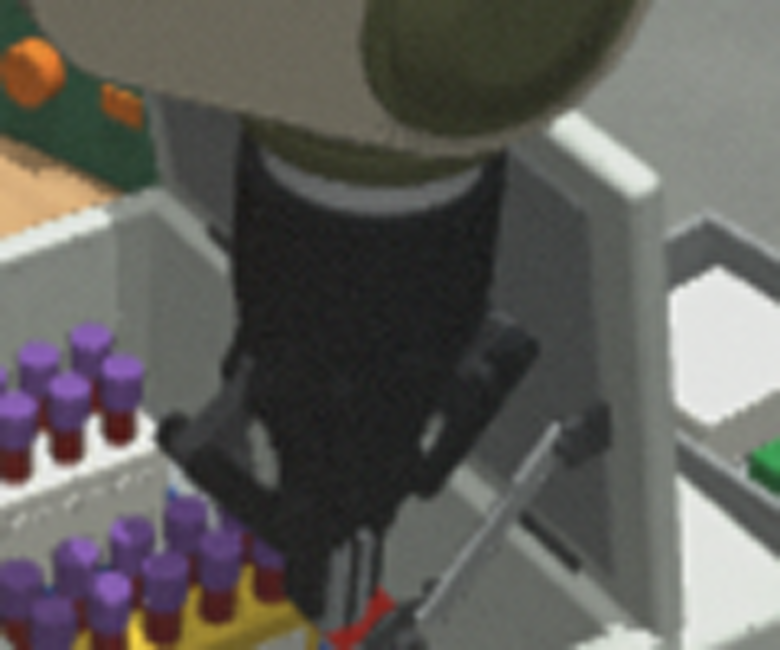

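```bash
python3 -m pendant '[[[1,0,0,-0.003,0],[1,0.001,0,-0.006,0],[1,0.001,0,-0.007,0],[1,0.001,0,-0.007,0]]]' 25
python3 -m pendant '[[[1,0,0,-0.003,0],[1,0.001,0,-0.006,0],[1,0.001,0,-0.007,0],[1,0.001,0,-0.007,0]]]' 25
python3 - <<'E'
from h import *
ps,ds=snap('side','s26',(330,110,450,230),5)
E
```

```text
time_s: 32.35
eef_pos: [576.7, -51.9, 102.2]
ee_rot: [0.0, 0.998, -0.064, 0.0]
force: [1.7, -0.2, 2.3]
grip_width: 0.004
time_s: 32.75
eef_pos: [578.2, -52.2, 96.0]
ee_rot: [0.0, 0.998, -0.064, 0.001]
force: [1.5, 0.5, 9.2]
grip_width: -0.003
```

View pics/s26.png

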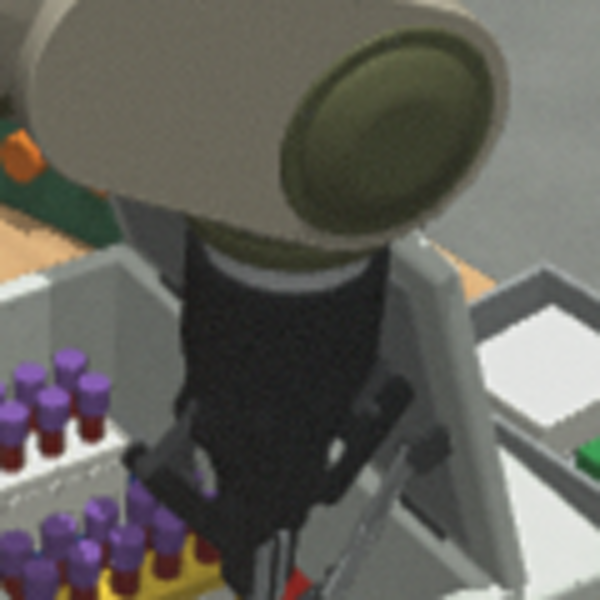

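```bash
python3 - <<'E'
from h import *
p,d=snap('top','t26',(222,80,402,220),4.4)
P=cloud('top',d); Pl=np.load('pics/s26_d.npy'); 
# lid left edge top (unoccluded): find points on lid at y inc ~100..145 with z>150
c,s=np.cos(YAW),np.sin(YAW); D=P[...,:2]-O; X=c*D[...,0]+s*D[...,1]; Y=-s*D[...,0]+c*D[...,1]; Z=P[...,2]
m=(d>0)&(Y>75)&(Y<150)&(X>-30)&(X<130)&(Z>140)&(Z<345)
for z in range(140,345,20):
    k=m&(Z>=z)&(Z<z+20)
    if k.sum(): print(z,k.sum(),X[k].min().round(0),np.median(X[k]).round(1),X[k].max().round(0), np.median(Z[k]).round(0))
# hub forward extents
h=(d>0)&(Y<-30)&(Y>-180)&(X>-60)&(X<120)&(Z>250)
for z in range(250,460,15):
    k=h&(Z>=z)&(Z<z+15)
    if k.sum(): print('h',z,k.sum(),np.percentile(X[k],[1,50,99]).round(0),np.percentile(Y[k],[1,99]).round(0))
E
```

```text
140 13 89.0 92.3 95.0 150.0
160 12 82.0 83.6 88.0 174.0
180 10 75.0 77.5 81.0 191.0
200 12 68.0 70.5 74.0 211.0
220 15 60.0 64.5 67.0 228.0
240 14 53.0 56.7 60.0 249.0
260 30 32.0 46.5 52.0 272.0
280 259 29.0 35.2 46.0 291.0
320 3 20.0 22.7 24.0 328.0
h 265 1 [-30. -30. -30.] [-132. -132.]
h 280 1 [39. 39. 39.] [-30. -30.]
h 310 1 [-39. -39. -39.] [-124. -124.]
h 325 12 [-38.  -1.  26.] [-148.  -30.]
h 340 13 [-50. -28.  23.] [-151.  -55.]
h 355 31 [-53. -42.  14.] [-161.  -55.]
h 370 189 [-53. -44.  32.] [-167.  -32.]
h 385 564 [-51. -37.  43.] [-172.  -34.]
h 400 1627 [-43. -10.  34.] [-167.  -40.]
h 415 877 [-40.  -5.  22.] [-162.  -45.]
h 430 384 [-59. -37. -10.] [-158.  -38.]
h 445 72 [-60. -54. -40.] [-78. -35.]
```

View pics/t26.png

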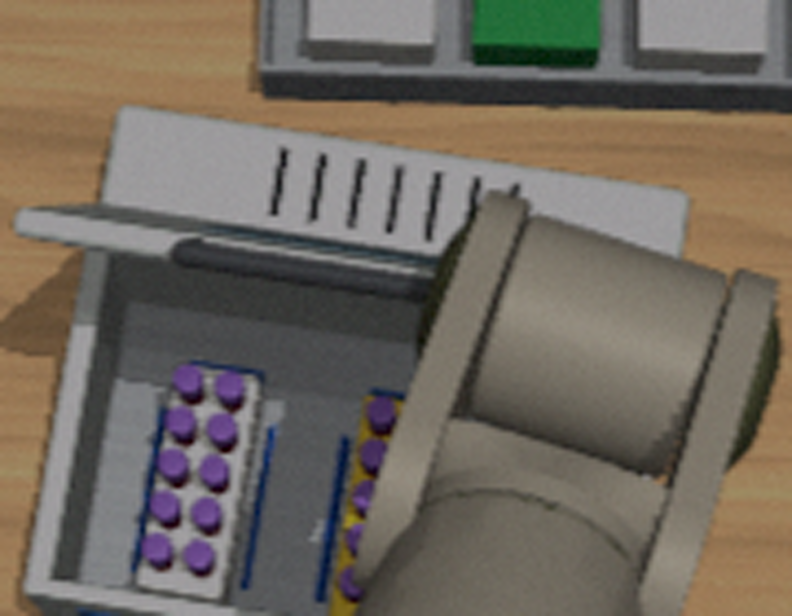

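```bash
python3 -m pendant '[[[1,-0.004,0,0.002,0],[1,-0.012,0,0.006,0],[1,-0.03,0,0.015,0],[1,-0.055,0,0.03,0],[1,-0.08,0.01,0.06,0],[1,-0.1,0.03,0.1,0],[1,-0.1,0.05,0.145,0],[0.6,-0.1,0.07,0.19,0],[0.3,-0.1,0.085,0.235,0],[0.3,-0.1,0.093,0.27,0],[0.3,-0.1,0.093,0.275,0],[0.3,-0.1,0.093,0.275,0]]]' 25
python3 - <<'E'
from h import *
print(monitor.sense()['eef_pos'],monitor.sense()['force'])
ps,ds=snap('side','s27',(290,70,450,230),3.75)
p,d=snap('top','t27',(222,80,402,220),4.4)
P=cloud('top',d)
c,s=np.cos(YAW),np.sin(YAW); D=P[...,:2]-O; X=c*D[...,0]+s*D[...,1]; Y=-s*D[...,0]+c*D[...,1]; Z=P[...,2]
m=(d>0)&(Y>75)&(Y<150)&(X>-30)&(X<130)&(Z>140)&(Z<345)
pts=np.stack([X[m],Z[m]],1); k=(pts[:,1]<265); A=np.polyfit(pts[k,1],pts[k,0],1); print('th',np.pi/2+np.arctan(A[0]))
hub=(d>0)&(abs(Y)<75)&(X>-20)&(X<60)&(Z>310)&(Z<345); print(hub.sum(),np.median(X[hub]),np.median(Z[hub]))
E
```

```text
time_s: 34.05
eef_pos: [477.1, 41.3, 370.0]
ee_rot: [0.0, 0.998, -0.063, -0.0]
force: [0.0, -0.7, -0.8]
grip_width: 0.35
[477.12923772  41.25783705 369.9521349 ] [ 0.0376092  -0.72603748 -0.8137135 ]
th 1.2249703715052935
8 21.539798705229376 329.8868356099226
```

View pics/s27.png

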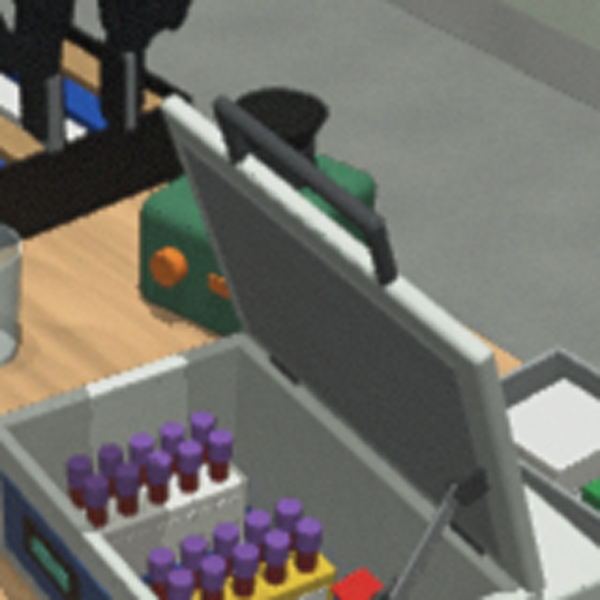

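View pics/t27.png

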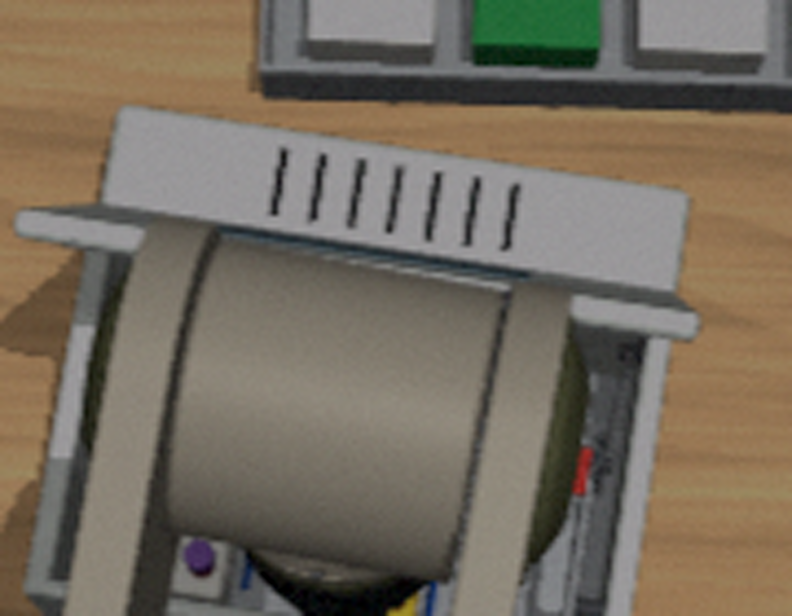

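```bash
python3 -m pendant '[[[0.3,0.03,0.001,0,0],[0.3,0.065,0.003,0,0],[0.3,0.1,0.005,0,0],[0.3,0.13,0.006,0,0],[0.3,0.139,0.006,-0.01,0],[0.3,0.139,0.006,-0.035,0],[0.3,0.139,0.006,-0.055,0],[0.3,0.139,0.006,-0.068,0],[0.3,0.139,0.006,-0.076,0],[0.3,0.139,0.006,-0.076,0]]]' 25
python3 - <<'E'
from h import *
ps,ds=snap('side','s28',(290,50,450,190),4.2)
E
```

```text
time_s: 35.15
eef_pos: [615.7, 47.1, 292.5]
ee_rot: [-0.0, 0.998, -0.064, -0.002]
force: [-0.4, -0.3, 0.2]
grip_width: 0.353
```

View pics/s28.png

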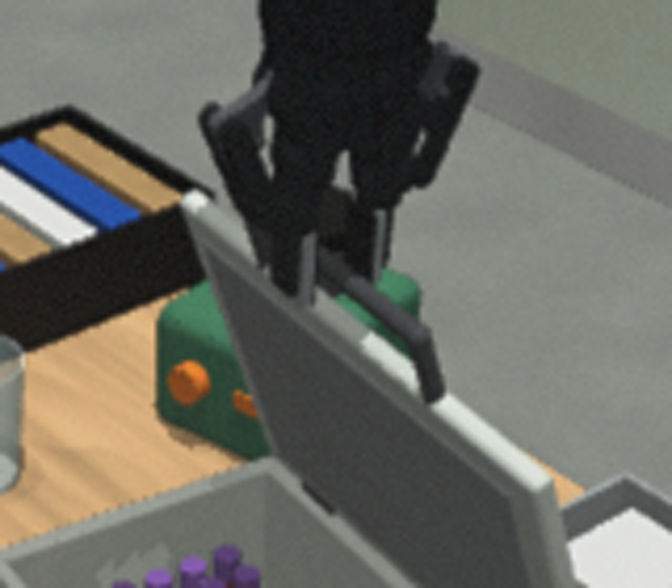

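Bar is between the fingers. Grip.

```bash
python3 -m pendant '[[[1,0,0,0,0],[1,0,0,0,0],[1,0,0,0,0],[1,0,0,0,0]]]' 30
python3 - <<'E'
from h import *
a=1.23; b=bar(a)
for t in np.arange(1.2,-0.06,-.05): print(round(t,2),((bar(t)-b)/1000).round(4).tolist())
E
```

```text
time_s: 35.6
eef_pos: [616.7, 47.1, 294.8]
ee_rot: [0.0, 0.998, -0.064, 0.001]
force: [-2.2, -0.6, 4.7]
grip_width: 0.11
1.2 [-0.0064, 0.0008, -0.0022]
1.15 [-0.0169, 0.0021, -0.0062]
1.1 [-0.0271, 0.0034, -0.0108]
1.05 [-0.0371, 0.0047, -0.0158]
1.0 [-0.0469, 0.006, -0.0214]
0.95 [-0.0564, 0.0072, -0.0274]
0.9 [-0.0655, 0.0083, -0.034]
0.85 [-0.0744, 0.0095, -0.0409]
0.8 [-0.0828, 0.0105, -0.0483]
0.75 [-0.0909, 0.0116, -0.0562]
0.7 [-0.0986, 0.0125, -0.0644]
0.65 [-0.1059, 0.0135, -0.073]
0.6 [-0.1127, 0.0143, -0.082]
0.55 [-0.1191, 0.0152, -0.0912]
0.5 [-0.125, 0.0159, -0.1008]
0.45 [-0.1305, 0.0166, -0.1107]
0.4 [-0.1354, 0.0172, -0.1209]
0.35 [-0.1398, 0.0178, -0.1313]
0.3 [-0.1437, 0.0183, -0.1419]
0.25 [-0.1471, 0.0187, -0.1526]
0.2 [-0.15, 0.0191, -0.1636]
0.15 [-0.1522, 0.0194, -0.1746]
0.1 [-0.154, 0.0196, -0.1858]
0.05 [-0.1552, 0.0197, -0.1971]
-0.0 [-0.1558, 0.0198, -0.2083]
-0.05 [-0.1559, 0.0198, -0.2196]
```

```bash
python3 -m pendant '[[[1,-0.003,0.0004,-0.001,0],[1,-0.0064,0.0008,-0.0022,0],[1,-0.0115,0.0015,-0.004,0],[1,-0.0169,0.0021,-0.0062,0],[1,-0.022,0.0028,-0.0085,0],[1,-0.0271,0.0034,-0.0108,0],[1,-0.032,0.004,-0.0133,0],[1,-0.0371,0.0047,-0.0158,0],[1,-0.0469,0.006,-0.0214,0],[1,-0.0564,0.0072,-0.0274,0],[1,-0.0655,0.0083,-0.034,0],[1,-0.0655,0.0083,-0.034,0]]]' 30
python3 - <<'E'
from h import *
ps,ds=snap('side','s29',(290,50,450,220),3.5)
E
```

```text
time_s: 36.8
eef_pos: [549.4, 55.9, 258.9]
ee_rot: [-0.0, 0.998, -0.063, -0.002]
force: [-1.9, 0.7, -1.0]
grip_width: 0.109
```

View pics/s29.png

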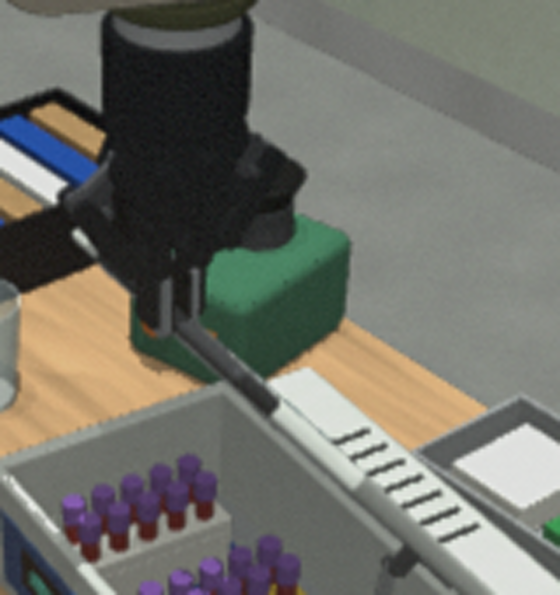

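```bash
python3 -m pendant '[[[1,-0.0045,0.0006,-0.0034,0],[1,-0.0089,0.0012,-0.0069,0],[1,-0.0173,0.0022,-0.0143,0],[1,-0.0254,0.0033,-0.0222,0],[1,-0.0331,0.0042,-0.0304,0],[1,-0.0404,0.0052,-0.039,0],[1,-0.0472,0.006,-0.048,0],[1,-0.0536,0.0069,-0.0572,0],[1,-0.0595,0.0076,-0.0668,0],[1,-0.0595,0.0076,-0.0668,0]]]' 30
python3 -m pendant '[[[1,-0.0028,0.0003,-0.005,0],[1,-0.0055,0.0007,-0.0099,0],[1,-0.008,0.001,-0.015,0],[1,-0.0104,0.0013,-0.0201,0],[1,-0.0148,0.0019,-0.0305,0],[1,-0.0187,0.0024,-0.0411,0],[1,-0.0187,0.0024,-0.0411,0]]]' 30
python3 - <<'E'
from h import *
print(monitor.sense()['wrist_torque'])
ps,ds=snap('side','s30',(270,80,450,240),3.5)
E
```

```text
time_s: 37.85
eef_pos: [490.8, 63.5, 191.9]
ee_rot: [-0.0, 0.998, -0.063, -0.001]
force: [2.9, 3.2, -6.1]
grip_width: 0.111
time_s: 38.55
eef_pos: [473.0, 65.6, 150.9]
ee_rot: [-0.0, 0.998, -0.064, 0.0]
force: [7.4, 4.0, -7.0]
grip_width: 0.111
[ 0.57940982 -1.35209727 -0.0248233 ]
```

View pics/s30.png

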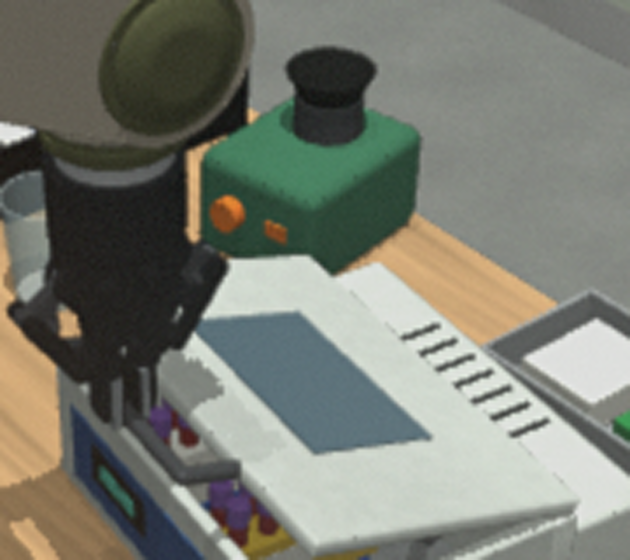

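```bash
python3 -m pendant '[[[1,0,0,-0.005,0],[1,-0.0015,0.0004,-0.0107,0],[1,-0.003,0.0006,-0.016,0],[1,-0.0043,0.0008,-0.0217,0],[1,-0.0054,0.001,-0.027,0],[1,-0.0065,0.0011,-0.0327,0],[1,-0.0074,0.0012,-0.038,0],[1,-0.0083,0.0013,-0.0439,0],[1,-0.009,0.0013,-0.0495,0],[1,-0.0095,0.0014,-0.0552,0],[1,-0.0095,0.0014,-0.0552,0]]]' 30
python3 -m pendant '[[[1,-0.0003,0,-0.003,0],[1,-0.0006,0,-0.006,0],[1,-0.0006,0,-0.009,0],[1,-0.0006,0,-0.011,0],[1,-0.0006,0,-0.011,0]]]' 30
```

```text
time_s: 39.7
eef_pos: [463.2, 66.9, 96.1]
ee_rot: [0.0, 0.998, -0.064, -0.0]
force: [-1.5, 0.9, -4.4]
grip_width: 0.111
time_s: 40.2
eef_pos: [462.9, 66.9, 88.3]
ee_rot: [0.0, 0.998, -0.063, 0.0]
force: [-14.1, 0.3, 28.8]
grip_width: 0.11
```

```bash
python3 -m pendant '[[[1,0.002,0,0.002,0],[1,0.002,0,0.002,0]]]' 30
python3 - <<'E'
from h import *
p,d=snap('top','t31',(222,80,402,260),3.3); ps,ds=snap('side','s31',(270,80,470,300),2.7)
P=cloud('top',d)
for (u,v) in [(250,180),(360,190),(300,150),(350,215),(360,225),(236,205),(240,205)]: print(u,v,P[v,u].round(1))
P0=cloud('top',np.load('pics/top0d.npy'));
for (u,v) in [(250,180),(360,190),(300,150),(350,215),(360,225),(236,205),(240,205)]: print(u,v,P0[v,u].round(1))
E
```

```text
time_s: 40.4
eef_pos: [462.8, 66.9, 88.5]
ee_rot: [0.0, 0.998, -0.063, -0.003]
force: [-16.3, 0.3, 15.7]
grip_width: 0.111
250 180 [591.3 162.7 123.6]
360 190 [575.8 -76.5 124.6]
300 150 [662.3  56.3 121.8]
350 215 [520.4 -56.  123.3]
360 225 [498.2 -77.5 128.8]
236 205 [535.5 190.5 122.5]
240 205 [535.1 181.5 125.8]
250 180 [591.  162.5 124.9]
360 190 [575.6 -76.5 125.5]
300 150 [661.   56.2 126.2]
350 215 [520.4 -56.  123.3]
360 225 [499.1 -77.9 123.5]
236 205 [534.8 190.1 125.9]
240 205 [535.4 181.7 124.1]
```

View pics/s31.png

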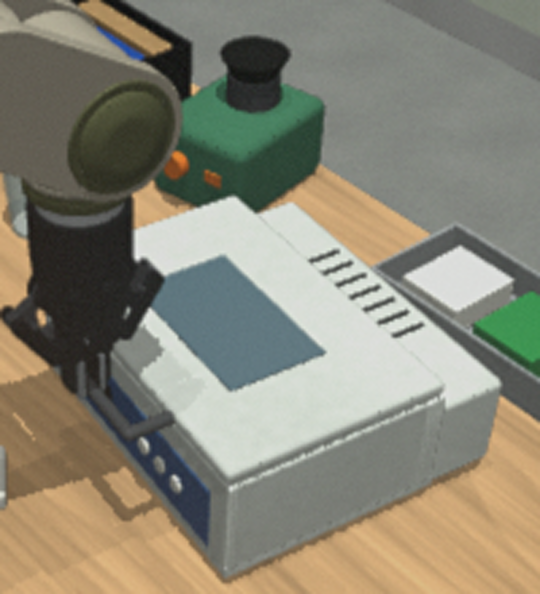

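```bash
python3 -m pendant '[[[1,-0.003,0,0,0],[0.8,-0.003,0,0,0],[0.3,-0.003,0,0,0],[0.3,-0.003,0,0,0],[0.3,-0.003,0,0,0],[0.3,-0.003,0,0.01,0],[0.3,-0.003,0,0.025,0],[0.3,-0.003,0,0.05,0],[0.3,-0.003,0,0.08,0],[0.3,-0.03,0,0.11,0],[0.3,-0.06,0.04,0.14,0],[0.3,-0.09,0.08,0.16,0],[0.3,-0.1,0.12,0.16,0],[0.3,-0.1,0.16,0.16,0],[0.3,-0.1,0.2,0.16,0],[0.3,-0.1,0.24,0.16,0],[0.3,-0.1,0.27,0.16,0],[0.3,-0.1,0.27,0.16,0]]]' 30
python3 - <<'E'
from h import *
p,d=snap('top','t32'); ps,ds=snap('side','s32')
a=cv2.imread('pics/top0.png')[95:260,215:395].astype(int); b=cv2.imread('pics/t32_full.png')[95:260,215:395].astype(int); print('top diff',np.abs(a-b).mean(), (np.abs(a-b).max(2)>40).sum())
s=monitor.sense(); print(s['force'],s['eef_pos'],s['time_s'])
A=cv2.imread('pics/top0.png').astype(int); B=cv2.imread('pics/t32_full.png').astype(int)
m=(np.abs(A-B).max(2)>45).astype(np.uint8); cv2.imwrite('pics/diff.png',m*255)
E
```

```text
time_s: 42.3
eef_pos: [364.1, 339.4, 248.2]
ee_rot: [-0.0, 0.998, -0.062, -0.0]
force: [-0.7, 0.4, -0.4]
grip_width: 0.349
top diff 3.3160830527497196 0
[ 0.25232807 -0.10294295 -0.04167218] [364.53394878 336.93064101 248.26466626] 42.4
```

View pics/t32.png

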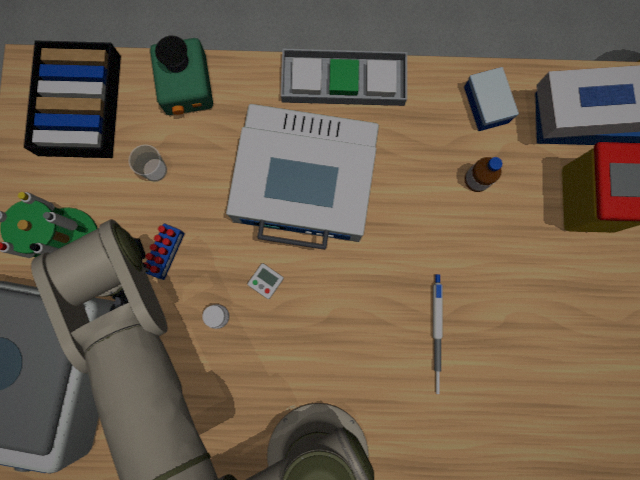

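View pics/s32.png

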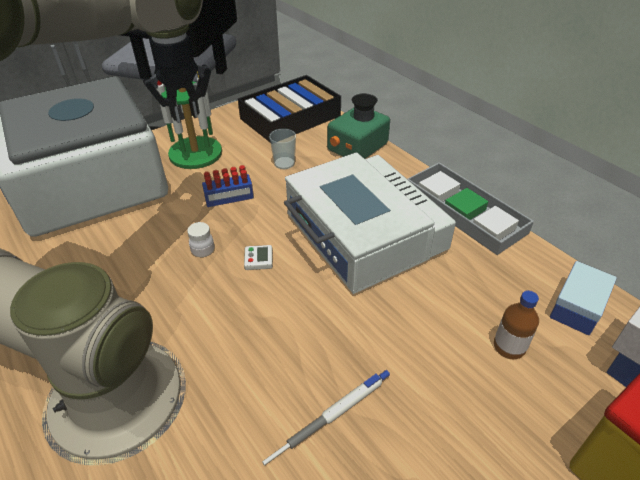

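View pics/diff.png

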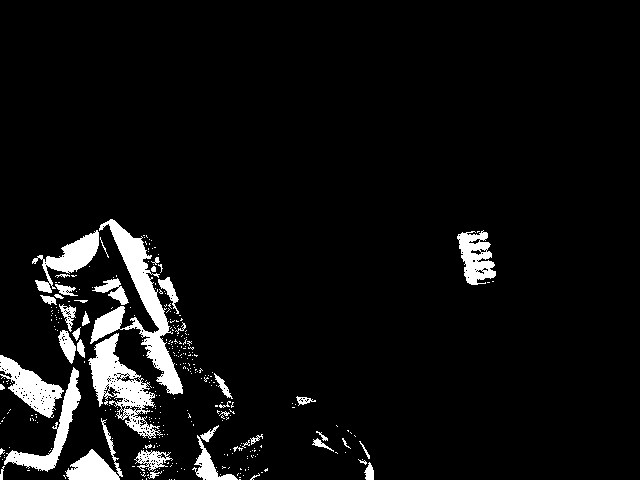

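```bash
python3 -m pendant '[[[0.3,0,0,0,0],[0.3,0,0,0,0]]]'; python3 -c "
from rig import order
print(order.finish_job())"
```

```text
time_s: 42.6
eef_pos: [365.0, 336.1, 248.4]
ee_rot: [-0.0, 0.998, -0.064, 0.0]
force: [-0.3, -0.3, 0.3]
grip_width: 0.35
the job is handed in; nothing more can be done
None
```

The yellow rack is warming in the free nest and the lid is fully shut; I handed the job in at 42.6 s of the 72 s allowed.

I raised the lid to its stop at about 1.40 rad, let it back, and it stood alone on the lock at 1.29. I set the rack in, lifted the lid off the lock, and folded the knee with the fingertips. I then lowered the lid by its bar, holding it the whole way down.

**What the last checks showed:**
- **Rack:** with the lid still open, its middle measured at (-21, -21) mm in the incubator against the nest's (-20, -20). It was level and within 1° of its neighbour, which lay at (-20, 78).
- **Lid and bench:** after closing, the top view of the incubator matched the starting picture, with no changed pixels above the threshold. Across the whole bench only the arm and the yellow rack's old place had changed.

**What disagreed:**
- **Fingertips:** they ended about 26 to 30 mm above the reported TCP, so my first grip closed above the bar without touching it. I corrected for this in every later move.
- **Positions:** the two cameras, and the robot's own readings, differed by about 3 to 4 mm. That was within what the grips and the nest could take.
- **Folding the knee:** the lid came down to about 1.23 rad, lower than I expected, and may have touched the gripper lightly; the wrist read about 9 N. It stayed folded at that angle once I backed away.
- **Closing:** the wrist read about 29 N as the lid seated on the incubator.

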